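# Prop the drying tray's hinged cover ajar

### The arm

A 6-joint arm with a two-finger parallel gripper is mounted at the origin on the work surface; the furniture and walls round the work are solid. World frame = base frame: x ahead of the robot, y to its left, z up, the work surface at z = 0. Lengths are in m, angles in rad, forces in N, time in s.
With the tool pointing down it reaches from about 0.375 to 0.9 m from the base axis. Payload 3.1 kg.
Tool frame: the origin (TCP) lies at the very end of the fingers, on their centre line; the grasp point (between the pads) lies 19 mm behind it; z points along the fingers, y is the direction in which the jaws open and shut (so a half turn about z gives the same grasp; the last joint's range is limited). The gripper opens to 87 mm and grips with 3 to 60 N. Pads are 19 mm wide; open, the fingers measure 117 mm over their backs; the gripper's body (75 mm by 190 mm) begins 51 mm behind the grasp point.
Start: joints at [1.024, 0.527, 1.433, -0, 1.181, -0.178], TCP at [0.225, 0.583, 0.223] pointing down, gripper open.
Joint ranges: [-3.08, 3.08], [-0.75, 2.2], [0.22, 2.44], [-1.43, 4.57], [0, 2.65], [-2.85, 2.85]. Speed limits (rad/s): [2.79, 2.79, 3.14, 3.14, 3.14, 3.14].

### API

Orientations are given as a unit quaternion [w, x, y, z].
In Python, from bench import * gives the robot as it stands. The module is installed in compiled form; this text tells all that it offers.
- The arm moves only by the tool carry_out, never from a script. Its argument "rows" is a list of rows, each a list of 2 entries, a list of its own where there are three numbers: the shift along the tool's x, y, z in mm, then the turn, a rotation vector about the tool's x, y, z in rad. In form: [[[tx, ty, tz], [rx, ry, rz]], ...]. A call has 1 to 20 rows; each row shifts and turns the pose as measured when the row begins, along the tool's axes as they then stand; what a row does not reach is not made up. A row lasts 1/10 s, in which the tool goes at most 50 mm and 8.59 degrees, less where a joint would pass 70% of its speed; a pose out of reach is approached as far as the arm can. A call is refused whole if a number of a shift passes 50 or a number of a turn 0.15, either way. A call with a gripper value outside its range is refused whole. "fingers" is the opening, from 0 (shut) to 1 (fully open), set as the call begins (left out, the last holds). The fingers move at their own pace and stop on an object; "grip_force" is the grip in N (left out, the last holds). Time passes only in rows, so rows that do not move let the fingers close. It gives the time, the measured TCP pose, the force and the opening at its end, in the units of the state.
- get_obs(): the state, without advancing time (a new reading comes with each control period).
- grab_frame(name): name is "scene" or "top" or "wrist"; returns a dict with "pixels" (420x560x3 uint8, red, green, blue), "camera_matrix" (3x3 intrinsics, pixels), "rvec" (rotation vector, rad) and "tvec" (3), from world to camera coordinates, as OpenCV has them. Camera axes: x right, y down, z forward; pixel columns grow to the right and rows downward; lengths in m; the calibration is good to about 2 mm. The wrist camera is an equidistant fisheye: a pixel r from the principal point sees the ray r / f radians off the axis. A picture is of the moment at which its call begins. There is no depth.
- finish_job(): hands the job in, once; it reports no verdict.
The state is a dict: "time": time; "q": joint angles; "qd": joint speeds; "effort": joint torques, N m; "tcp_pos": TCP position; "eef_rot": TCP orientation; "force": force on the tool from outside, world axes, zero at the start; "moment": the same for the moment, N m; "finger_gap": finger opening in m.
Only numpy, scipy, OpenCV 4.12 (cv2) and the standard library are available. Lean on these libraries where they do the work, as an engineer would, in place of code of your own. Each camera call takes 0.05 s, during which the arm holds its last target. There are 200 camera calls.

### The job

The printed jar lids in the shallow metal tray need air to dry: swing the tray's hinged cover right up until it leans back against its stops and let go of it, stand the wooden block on end on the middle of the rubber pad inside the tray, then take the cover's bar again and lower the cover gently onto the block, so that it stays propped about 30 degrees open. Do not drop the cover, press it down on the block, or disturb the lids, the bottle and the tape roll.

Things in the scene. Friction and masses are not known exactly. Their poses are not given: they have to be found in the camera images.
- tray: Fixed open aluminium tray with a hinged cover: 190 (its x) x 180 (its y) x 46 mm high, walls and floor 4 mm. Origin: centre of its underside, on the table. Its z is up; its +y side carries the hinge, the cover's free edge and pull bar are on its -y side.
- cover (a joint): Angle of the cover, rad: 0 closed (level on the tray), grows as it opens; 1.75 (100 degrees) is the back stop, where it leans and stays by itself. Below about 1.5 it falls shut when let go (0.35 kg, some hinge friction).
- hinge_line (a point): Middle of the hinge axis, which runs along the tray's x, 90 mm to +y of the tray's origin and 48 mm above its underside. The underside of the cover plate (5 mm thick, 196 x 188 mm) lies on this axis.
- pull_bar (a point): Middle of the cover's pull bar: round steel, 11 mm thick, 140 mm long, parallel to the hinge axis, 232 mm from it, 7.5 mm above the plate's underside plane. Two arms 10 mm wide, 62 mm either side of the middle, carry it; between them a 38 mm gap parts bar and plate edge. It turns with the cover and can be pinched from above at any angle; height 56 mm closed, 275 mm fully open.
- prop_block: Loose plain wooden block 110 x 40 x 40 mm, lying flat on the table at the start. Origin: centre of its 110 x 40 underside as it lies; its x runs along the 110 mm length, its z is up while it lies.
- block_mid (a point): Centre of the wooden block (55 mm above what it stands on when on end).
- pad (a point): Centre of the upper face of the black rubber pad, 60 x 60 x 3 mm, fixed to the tray floor near the -y wall; its top is 7 mm above the table. It is 138 mm from the hinge axis, in the middle of the tray's x.
- lid_a: Black jar lid, 60 mm in diameter, 14 mm high, lying in the tray near the hinge, on the tray's -x half. Origin: centre of its underside.
- lid_b: Same kind of lid on the tray's +x half.
- bottle: White squeeze bottle with a green nozzle, 44 mm in diameter, 121 mm tall, standing on the table. Origin: centre of its underside.
- tape: Roll of brown tape lying flat, 90 mm in diameter, 40 mm high. Origin: centre of its underside.

How it is judged:
On the way, in this order (a step that is already met when the one before it is completed fails the run):
1. the cover leans back on its stops, let go (value of joint cover above 1.65 rad and contact force between the fingers and cover below 0.1 N), for 0.2 s.
2. the block stands on end on the pad, let go, with the cover still fully open (angle between the x axis of prop_block and the z axis of tray, either way round below 0.08 rad and horizontal distance between block_mid and pad below 0.015 m and z of block_mid in the frame of tray below 0.066 m and contact force between the fingers and prop_block below 0.1 N and contact force between the fingers and cover below 0.1 N and value of joint cover above 1.6 rad), for 0.2 s.
At the end, for the whole second after the job is handed in: The block stands on end on the pad (upright within 0.08 rad, its centre within 15 mm of the pad's centre), the cover rests on it at 0.42 to 0.64 rad (24 to 37 degrees) and presses on it with more than 0.2 N; all at rest and let go (angle between the x axis of prop_block and the z axis of tray, either way round below 0.08 rad and horizontal distance between block_mid and pad below 0.015 m and z of block_mid in the frame of tray below 0.066 m and contact force between the fingers and prop_block below 0.1 N and contact force between the fingers and cover below 0.1 N and value of joint cover between 0.42 and 0.64 rad and contact force between cover and prop_block above 0.2 N and linear speed of prop_block below 0.02 m/s and velocity of joint cover between -0.05 and 0.05 rad/s); the robot touches nothing.
It fails at once if the cover falls or is swung down faster than 2.5 rad/s (velocity of joint cover below -2.5 rad/s).
It fails at once if the cover is pressed on the block with more than 40 N (contact force between cover and prop_block above 40 N).
It fails at once if a lid, the bottle or the tape roll is moved more than 25 mm (distance of any of lid_a, lid_b, bottle, tape from where it was at the start of the episode above 0.025 m).
It also fails if it takes over 72 s, if anything falls off the work surface, if the arm or the gripper's body presses on something with over 40 N, if the wrist force passes 120 N, or if a joint passes its speed limit or range.

## Working session

There is one attempt and no reset: what is moved stays moved. The work goes in short steps, Python scripts to look and compute and a tool call to move; the robot and the scene stay as the last step left them, time stands still between calls to the robot, and variables do not carry over. Pictures are saved under pics/ and viewed, about 8 in all and at most 12, crops included, and the job is handed in when it is done.

Besides the shell and the picture viewer there is one more tool, called after "Emit:" as name(argument=value, ...), one argument or row to a line, values as JSON. carry_out: Moves the arm, as the interface text tells. Its arguments: {"type":"object","properties":{"rows":{"type":"array"},"fingers":{"type":"number"},"grip_force":{"type":"number"}},"required":["rows"]}

```bash
mkdir -p pics; python3 - <<'E'
from bench import *
import cv2,numpy as np,json
o=get_obs(); print({k:np.round(v,3).tolist() for k,v in o.items()})
fs=[]
for n in ["scene","top"]:
    f=grab_frame(n); cv2.imwrite(f"pics/{n}0.png",f["pixels"][:,:,::-1])
    np.savez(f"{n}0.npz",**f); print(n,f["camera_matrix"].tolist(),f["rvec"],f["tvec"])
E
```

```text
{'time': 0.0, 'q': [1.023, 0.529, 1.434, 0.0, 1.181, -0.178], 'qd': [-0.0, 0.001, -0.001, -0.0, -0.001, -0.0], 'effort': [0.001, -44.005, -17.659, 0.063, 0.058, -0.0], 'tcp_pos': [0.225, 0.582, 0.222], 'eef_rot': [-0.0, 0.183, 0.983, -0.001], 'force': [-0.518, -0.206, 1.01], 'moment': [-0.009, -0.033, 0.004], 'finger_gap': 0.087}
scene [[456.6540226818079, 0.0, 278.1609849710201], [0.0, 456.6540226818079, 202.17403240530604], [0.0, 0.0, 1.0]] [ 2.15417319 -0.7524516   0.34208505] [-0.38439857  0.1717445   1.33827072]
top [[515.3566343134368, 0.0, 284.12185524610305], [0.0, 515.3566343134368, 207.5579259398762], [0.0, 0.0, 1.0]] [ 2.16277546 -2.12967545  0.16977544] [-0.08055638  0.44045213  1.53355869]
```

View pics/top0.png

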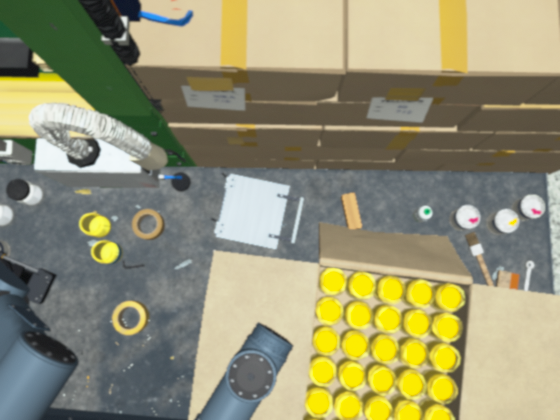

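View pics/scene0.png

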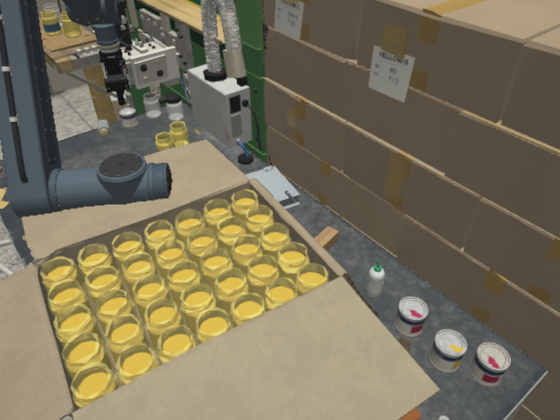

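```bash
cat > h.py <<'E'
import numpy as np,cv2
from scipy.spatial.transform import Rotation as R
def load(n): return dict(np.load(n+".npz"))
def cam(f):
    Rm=cv2.Rodrigues(np.float64(f["rvec"]))[0]; return f["camera_matrix"],Rm,np.float64(f["tvec"]).ravel()
def proj(f,P):
    K,Rm,t=cam(f); p=(np.atleast_2d(P)@Rm.T+t)@K.T; return p[:,:2]/p[:,2:]
def ray(f,uv):
    K,Rm,t=cam(f); uv=np.atleast_2d(np.float64(uv))
    d=np.c_[uv,np.ones(len(uv))]@np.linalg.inv(K).T@Rm; return -Rm.T@t,d/np.linalg.norm(d,axis=1)[:,None]
def onz(f,uv,z):
    c,d=ray(f,uv); return c+d*((z-c[2])/d[:,2])[:,None]
E
python3 - <<'E'
from h import *
np.set_printoptions(precision=3,suppress=True)
t=load("top0"); s=load("scene0")
print(ray(t,[[280,210]]),ray(s,[[280,210]])[0])
print(proj(t,[[0,0,0],[.2,.4,0],[.5,.3,0],[.225,.582,.223],[.225,.582,.4]]))
for n,uv,z in [("tray",(253,210),.05),("barL",(301,198),.056),("barR",(294,242),.056),("block",(351,210),.04),("bottle",(425,212),.12),("tape1",(148,223),.04),("tape2",(129,318),.04),("cartontop",(320,225),0),("wallfoot",(350,170),0),("flapcorner",(213,252),.2),("cartonlip",(320,262),.1)]: print(n,onz(t,[uv],z)[0])
im=t["pixels"][150:280,190:450,::-1]
cv2.imwrite("pics/c1.png",cv2.resize(im,None,fx=3,fy=3,interpolation=cv2.INTER_CUBIC))
E
```

```text
(array([ 0.206, -0.064,  1.583]), array([[ 0.145,  0.002, -0.989]])) [-0.263 -0.97   0.979]
[[257.051 355.573]
 [126.489 285.591]
 [164.459 188.772]
 [ 31.976 274.808]
 [ -5.141 273.158]]
tray [0.43 0.02 0.05]
barL [ 0.468 -0.124  0.056]
barR [ 0.335 -0.104  0.056]
block [ 0.436 -0.276  0.04 ]
bottle [ 0.422 -0.478  0.12 ]
tape1 [0.387 0.335 0.04 ]
tape2 [0.107 0.375 0.04 ]
cartontop [ 0.394 -0.186  0.   ]
wallfoot [ 0.57  -0.279  0.   ]
flapcorner [0.293 0.116 0.2  ]
cartonlip [ 0.275 -0.179  0.1  ]
```

View pics/c1.png

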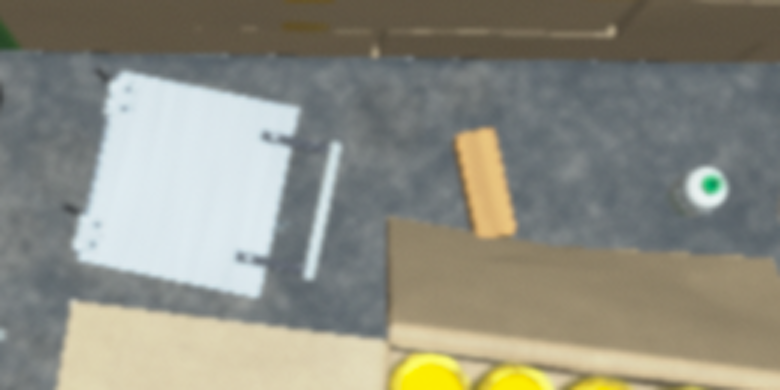

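The top view shows the closed tray at about (253,210) with its bar at about (298,220), the block at (351,210) and the bottle at (425,212). A carton flap lies near (330,235) and a carton wall has its foot at row 170. Next I measure these with masks.

```bash
cat >> h.py <<'E'
def blob(im,lo,hi,roi):
    x0,y0,x1,y1=roi; sub=cv2.resize(im[y0:y1,x0:x1],None,fx=4,fy=4,interpolation=cv2.INTER_CUBIC)
    m=cv2.inRange(cv2.cvtColor(sub,cv2.COLOR_RGB2HSV),np.array(lo),np.array(hi))
    cs=[c for c in cv2.findContours(m,cv2.RETR_EXTERNAL,cv2.CHAIN_APPROX_NONE)[0]]
    c=max(cs,key=cv2.contourArea); up=lambda p:(np.float64(p)+.5)/4-.5+[x0,y0]
    r=cv2.minAreaRect(c); return up(cv2.boxPoints(r)),up(r[0]),cv2.contourArea(c)/16
E
python3 - <<'E'
from h import *
np.set_printoptions(precision=4,suppress=True)
t=load("top0"); im=t["pixels"]
for n,lo,hi,roi,z in [("plate",(0,0,150),(180,70,255),(205,165,292,255),.053),("bar",(0,0,130),(180,70,255),(289,190,308,248),.058),("block",(8,90,120),(25,255,255),(335,185,370,235),.04),("nozzle",(60,90,60),(90,255,255),(412,200,440,225),.12)]:
    b,c,a=blob(im,lo,hi,roi); w=onz(t,b,z); e=w-np.roll(w,1,0)
    print(n,c,a,"centre",onz(t,[c],z)[0],"\n corners",w[:,:2].tolist(),"\n sides",np.linalg.norm(e,axis=1),"ang",np.degrees(np.arctan2(e[:,1],e[:,0])))
E
```

```text
plate [251.7029 211.1066] 4214.03125 centre [0.4264 0.0234 0.053 ] 
 corners [[0.34665450480168114, 0.14113181619462414], [0.5512410130062382, 0.10067099280405062], [0.5074192511530864, -0.09631797639047268], [0.3043930163745262, -0.05210405729110665]] 
 sides [0.1978 0.2085 0.2018 0.2078] ang [  77.6634  -11.187  -102.5417  167.7143]
bar [297.2292 218.8679] 308.28125 centre [ 0.4044 -0.1132  0.058 ] 
 corners [[0.3362354520048491, -0.0781917056627396], [0.4819493881788481, -0.11963390931880755], [0.47356685698868684, -0.14872652550916976], [0.32807341077600377, -0.10689751459176736]] 
 sides [0.0298 0.1515 0.0303 0.1514] ang [  74.1277  -15.8762 -106.0734  163.9602]
block [351.0088 211.3322] 492.53125 centre [ 0.4324 -0.2764  0.04  ] 
 corners [[0.48262887602129084, -0.2434664562054903], [0.4927152114903369, -0.2859256715753736], [0.38256108648564324, -0.30906073588345073], [0.37270284008001475, -0.26701925313827646]] 
 sides [0.1124 0.0436 0.1126 0.0432] ang [  12.0934  -76.6369 -168.1389  103.1968]
nozzle [426.75  211.125] 25.3125 centre [ 0.4247 -0.4834  0.12  ] 
 corners [[0.4325852722002248, -0.4753204287512497], [0.4328512313066856, -0.4919013842237945], [0.41686474657719613, -0.49145892692855164], [0.4166007074063546, -0.4749048998782801]] 
 sides [0.016  0.0166 0.016  0.0166] ang [ -1.4891 -89.0811 178.4146  90.9138]
```

```bash
python3 - <<'E'
from h import *
np.set_printoptions(precision=4,suppress=True)
t=load("top0"); g=cv2.cvtColor(t["pixels"],cv2.COLOR_RGB2GRAY).astype(float)
bg=np.median(g[200:240,306:320])
# bar: intensity-weighted column centroid per row (background removed)
P=[];W=[]
for v in range(192,250):
    c=297.2-(v-218.9)*.2; u=np.arange(int(c)-5,int(c)+7); w=np.clip(g[v,u]-bg-15,0,None)
    W.append(w.sum())
    if w.sum()>100: P.append([(u*w).sum()/w.sum(),v])
P=np.array(P); print("rows",P[0],P[-1]); print(np.round(W))
vx,vy,x0,y0=cv2.fitLine(np.float32(P),cv2.DIST_HUBER,0,.01,.01).ravel()
w=onz(t,[[x0-30*vx,y0-30*vy],[x0+30*vx,y0+30*vy]],.0555);d=w[1]-w[0];print("bar yaw",np.degrees(np.arctan(d[1]/d[0])),"centre",onz(t,[[x0,y0]],.0555), "ends",onz(t,P[[0,-1]],.0555))
# plate edges, half-level crossings
def cross(line,th):
    i=np.where((line[:-1]-th)*(line[1:]-th)<0)[0]; return i[-1]+(line[i[-1]]-th)/(line[i[-1]]-line[i[-1]+1]) if len(i) else None
E=[]
for v in list(range(205,226)):
    l=g[v,250:293]; k=cross(l,(g[v,250]+bg)/2); E.append([250+k,v])
E=np.float32(E); vx,vy,x0,y0=cv2.fitLine(E,cv2.DIST_HUBER,0,.01,.01).ravel()
w=onz(t,[[x0-30*vx,y0-30*vy],[x0+30*vx,y0+30*vy]],.053);d=w[1]-w[0];print("plate edge yaw",np.degrees(np.arctan(d[1]/d[0])),w)
for r in (range(174,214),):
  pass
T=[]
for u in range(232,278):
    l=g[165:215,u][::-1]; k=cross(l,(g[212,u]+bg)/2); T.append([u,214-k])
T=np.float32(T); vx,vy,x0,y0=cv2.fitLine(T,cv2.DIST_HUBER,0,.01,.01).ravel()
w=onz(t,[[x0-30*vx,y0-30*vy],[x0+30*vx,y0+30*vy]],.053);d=w[1]-w[0];print("plate side (along y) ang",np.degrees(np.arctan(d[1]/d[0])),w)
E
```

```text
rows [301.4874 197.    ] [292.6087 242.    ]
[  0.   0.   0.   0.   9. 119. 249. 296. 292. 286. 288. 303. 323. 326.
 320. 318. 320. 327. 319. 306. 304. 311. 321. 313. 302. 305. 321. 331.
 327. 321. 319. 322. 315. 314. 309. 312. 324. 323. 320. 307. 300. 308.
 308. 299. 290. 297. 306. 296. 293. 270. 184.  32.   0.   0.   0.   0.
   0.   0.]
bar yaw -11.091161954416256 centre [[ 0.4028 -0.113   0.0555]] ends [[ 0.4713 -0.1254  0.0555]
 [ 0.3353 -0.1003  0.0555]]
plate edge yaw -10.524348255402673 [[ 0.3262 -0.0546  0.053 ]
 [ 0.5045 -0.0877  0.053 ]]
plate side (along y) ang 79.03670837459485 [[ 0.5465  0.1166  0.053 ]
 [ 0.5119 -0.0621  0.053 ]]
```

Emit:
carry_out(
  rows=[
    [[-32,-32,-3],[0,0,-0.02]],
    [[-32,-32,-3],[0,0,-0.02]],
    [[-32,-32,-3],[0,0,-0.02]],
    [[-32,-32,-3],[0,0,-0.02]],
    [[-32,-32,-3],[0,0,-0.02]],
    [[-32,-32,-3],[0,0,-0.02]],
    [[-32,-32,-3],[0,0,-0.02]],
    [[-32,-32,-3],[0,0,-0.02]],
  ],
  fingers=0.4,
)

```text
time: 0.9
tcp_pos: [0.3964, 0.2569, 0.2426]
eef_rot: [-0.002, 0.095, 0.995, -0.002]
force: [1.3, 0.2, -0.5]
finger_gap: 0.0369
```

```bash
cat >> h.py <<'E'
YAW=np.radians(-11.0); TX=np.array([np.cos(YAW),np.sin(YAW),0]); TY=np.array([-np.sin(YAW),np.cos(YAW),0]); Z=np.array([0,0,1.])
BAR0=np.array([.4035,-.113,.0555]); HINGE=BAR0+.232*TY; HINGE[2]=.048; PAD=HINGE-.138*TY; PAD[2]=.007
def bar(th): return HINGE+(-.232*np.cos(th)+.0075*np.sin(th))*TY+(.232*np.sin(th)+.0075*np.cos(th))*Z
def frame(z,y):
    z=np.array(z,float)/np.linalg.norm(z); y=np.array(y,float); y-=z*(y@z); y/=np.linalg.norm(y); return R.from_matrix(np.c_[np.cross(y,z),y,z])
def rot(o): w,x,y,z=o["eef_rot"]; return R.from_quat([x,y,z,w])
def delta(o,p,r=None):
    """tool-frame shift mm, rotvec rad from state o to TCP target p, rotation r"""
    q=rot(o); return np.round(q.inv().apply(np.array(p)-o["tcp_pos"])*1000,1).tolist(), (None if r is None else np.round((q.inv()*r).as_rotvec(),3).tolist())
E
python3 - <<'E'
from h import *; from bench import *
o=get_obs(); print(o["time"],o["tcp_pos"],o["force"],o["q"])
print(delta(o,BAR0+[0,0,.08],frame(-Z,TY))); print(bar(0),bar(1.745),HINGE,PAD)
E
```

```text
0.9 [0.3964238  0.25686733 0.24255892] [ 1.3059835   0.19940411 -0.4783948 ] [ 3.38339995e-01  2.97429277e-01  1.77490286e+00 -1.03066634e-03
  1.07487908e+00 -1.04207246e+00]
([-77.2, -361.5, 108.0], [-0.004, -0.004, 0.002])
[ 0.4035 -0.113   0.0555] [0.45684974 0.16146064 0.27518872] [0.44776769 0.11473751 0.048     ] [ 0.42143605 -0.02072704  0.007     ]
```

Emit:
carry_out(
  rows=[
    [[-8.5,-40,12],[0,0,0]],
    [[-8.5,-40,12],[0,0,0]],
    [[-8.5,-40,12],[0,0,0]],
    [[-8.5,-40,12],[0,0,0]],
    [[-8.5,-40,12],[0,0,0]],
    [[-8.5,-40,12],[0,0,0]],
    [[-8.5,-40,12],[0,0,0]],
    [[-8.5,-40,12],[0,0,0]],
    [[-8.5,-40,12],[0,0,0]],
    [[0,0,0],[0,0,0]],
  ],
)

```text
time: 1.9
tcp_pos: [0.4096, -0.1306, 0.1324]
eef_rot: [0.004, 0.098, 0.995, -0.001]
force: [0.7, -0.1, -0.1]
finger_gap: 0.035
```

```bash
python3 - <<'E'
from h import *; from bench import *
o=get_obs(); print(o["time"],o["tcp_pos"],o["force"],o["q"])
print(delta(o,BAR0-[0,0,.019],frame(-Z,TY)))
f=grab_frame("wrist"); np.savez("wrist1.npz",**f); print(f["camera_matrix"].tolist())
cv2.imwrite("pics/w1.png",f["pixels"][:,:,::-1])
E
```

```text
1.9 [ 0.40955    -0.13064971  0.13237045] [ 0.73001309 -0.0575173  -0.09852757] [-0.57161094  0.4275515   2.00418938  0.00345516  0.70142749 -1.94875087]
([10.2, 16.2, 95.8], [-0.001, 0.009, -0.004])
[[325.19226210127806, 0.0, 276.51664653876963], [0.0, 325.19226210127806, 204.16031660355927], [0.0, 0.0, 1.0]]
```

View pics/w1.png

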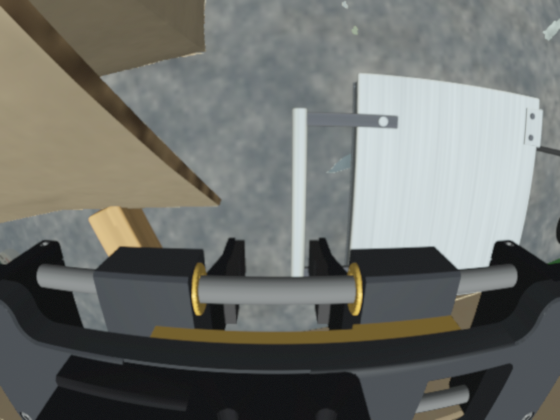

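The wrist view shows the bar (x about 298, rows 108–275) between the fingers, as planned. It also shows the tip of a carton flap at (218,203), above the block. I triangulate that tip from this view and the top view.

```bash
cat >> h.py <<'E'
def fray(f,uv):
    K,Rm,t=cam(f); uv=np.atleast_2d(np.float64(uv)); v=(uv-K[:2,2])/K[0,0]; th=np.linalg.norm(v,axis=1)[:,None]
    d=np.c_[v/th*np.sin(th),np.cos(th)]; return -Rm.T@t,d@Rm
def tri(c1,d1,c2,d2):
    A=np.c_[d1,-d2]; k=np.linalg.lstsq(A,c2-c1,rcond=None)[0]; p,q=c1+k[0]*d1,c2+k[1]*d2; return (p+q)/2,np.linalg.norm(p-q)
def fonz(f,uv,z):
    c,d=fray(f,uv); return c+d*((z-c[2])/d[:,2])[:,None]
E
python3 - <<'E'
from h import *
np.set_printoptions(precision=4,suppress=True)
t=load("top0"); w=load("wrist1")
c1,d1=ray(t,[[319.3,222.7]]); c2,d2=fray(w,[[218,203]]); print("flap tip",tri(c1,d1[0],c2,d2[0]),"cam",c2)
print("bar pts",fonz(w,[[299.5,108],[298.5,230]],.061))
print("plate corner",fonz(w,[[359,74]],.053), "block corner", fonz(w,[[89,215],[117,206]],.04))
m=BAR0-.07*TX;print("bar end expected",m, "plate corner exp",HINGE-.188*TY-.098*TX)
E
```

```text
flap tip (array([ 0.3985, -0.1806,  0.0286]), np.float64(0.0023911954917567144)) cam [ 0.3319 -0.1149  0.2944]
bar pts [[ 0.3342 -0.0989  0.061 ]
 [ 0.4245 -0.1162  0.061 ]]
plate corner [[ 0.3161 -0.0495  0.053 ]] block corner [[ 0.3833 -0.3036  0.04  ]
 [ 0.381  -0.2698  0.04  ]]
bar end expected [ 0.3348 -0.0996  0.0555] plate corner exp [ 0.3157 -0.0511  0.048 ]
```

Emit:
carry_out(
  rows=[
    [[10,16,16],[0,0.009,-0.004]],
    [[0,0,20],[0,0,0]],
    [[0,0,20],[0,0,0]],
    [[0,0,20],[0,0,0]],
    [[0,0,18],[0,0,0]],
    [[0,0,0],[0,0,0]],
  ],
)

```text
time: 2.55
tcp_pos: [0.4005, -0.1032, 0.0379]
eef_rot: [-0.002, 0.093, 0.996, 0.001]
force: [0.0, -0.0, 0.1]
finger_gap: 0.0345
```

```bash
python3 - <<'E'
from h import *; from bench import *
o=get_obs(); print(o["time"],o["tcp_pos"],o["force"],delta(o,BAR0-[0,0,.019],frame(-Z,TY)))
E
```

```text
2.55 [ 0.40049087 -0.10321183  0.03785394] [ 0.00437514 -0.03330531  0.0616853 ] ([-4.8, -9.1, 1.3], [0.002, -0.004, 0.005])
```

Emit:
carry_out(
  rows=[
    [[-5,-9,1],[0,0,0.005]],
    [[0,0,0],[0,0,0]],
    [[0,0,0],[0,0,0]],
  ],
)

```text
time: 2.85
tcp_pos: [0.4045, -0.112, 0.0385]
eef_rot: [-0.001, 0.094, 0.996, 0.001]
force: [-0.6, 0.8, -0.4]
finger_gap: 0.0344
```

Emit:
carry_out(
  rows=[
    [[0,0,0],[0,0,0]],
    [[0,0,0],[0,0,0]],
    [[0,0,0],[0,0,0]],
    [[0,0,0],[0,0,0]],
  ],
  fingers=0,
  grip_force=15,
)

```text
time: 3.25
tcp_pos: [0.4056, -0.113, 0.0404]
eef_rot: [0.001, 0.094, 0.996, -0.0]
force: [-7.5, -15.8, -1.5]
finger_gap: 0.0105
```

```bash
python3 - <<'E'
from h import *; from bench import *
o=get_obs(); print(o["time"],o["tcp_pos"],o["force"],o["finger_gap"],delta(o,BAR0-[0,0,.019],frame(-Z,TY)))
b=lambda th:bar(th)-.019*Z
for a in np.arange(0,1.751,.125): print(round(a,3),delta(o,b(a))[0])
E
```

```text
3.25 [ 0.40556193 -0.11295723  0.04044743] [ -7.47715585 -15.75066005  -1.47271457] 0.010548777134377315 ([2.0, -0.4, 3.9], [0.0, 0.001, 0.003])
0.0 [2.0, -0.4, 3.9]
0.125 [2.0, 2.3, -24.9]
0.25 [1.9, 8.6, -53.2]
0.375 [1.8, 18.4, -80.5]
0.5 [1.8, 31.6, -106.4]
0.625 [1.7, 47.8, -130.4]
0.75 [1.6, 66.9, -152.2]
0.875 [1.5, 88.6, -171.4]
1.0 [1.4, 112.5, -187.8]
1.125 [1.3, 138.3, -201.1]
1.25 [1.2, 165.5, -211.1]
1.375 [1.1, 193.8, -217.6]
1.5 [1.0, 222.7, -220.5]
1.625 [0.9, 251.6, -219.8]
1.75 [0.8, 280.3, -215.5]
```

Emit:
carry_out(
  rows=[
    [[0,1,-14.4],[0,0,0]],
    [[0,1.7,-14.4],[0,0,0]],
    [[0,2.7,-14.2],[0,0,0]],
    [[0,3.6,-14],[0,0,0]],
    [[0,4.5,-13.8],[0,0,0]],
    [[0,5.4,-13.5],[0,0,0]],
  ],
)

```text
time: 3.85
tcp_pos: [0.4088, -0.0953, 0.1251]
eef_rot: [-0.0, 0.095, 0.995, -0.0]
force: [1.0, -0.3, -3.5]
finger_gap: 0.0101
```

```bash
cat > st.py <<'E'
from h import *; from bench import *
o=get_obs(); g=o["tcp_pos"]+rot(o).apply([0,0,-.019]); d=g-HINGE; th=np.arctan2(d[2],-d@TY)-np.arctan2(7.5,232)
print(o["time"],"th",th,"r",np.hypot(d@TY,d[2]),"F",np.round(o["force"],1),"gap",o["finger_gap"],"q",np.round(o["q"],2), "rot err",delta(o,g,frame(-Z,TY))[1])
for a in th+np.arange(0.0625,.51,.0625): print(np.round(a,2),delta(o,bar(a)-.019*Z)[0])
E
python3 st.py
```

```text
3.85 th 0.39045012862868467 r 0.23426437925225874 F [ 1.  -0.3 -3.5] gap 0.01014717729153715 q [-0.5   0.44  2.03 -0.    0.68 -1.88] rot err [-0.0, -0.001, 0.001]
0.45 [1.8, 8.3, -12.2]
0.52 [1.8, 15.5, -24.8]
0.58 [1.8, 23.4, -36.9]
0.64 [1.8, 32.1, -48.5]
0.7 [1.8, 41.5, -59.6]
0.77 [1.8, 51.5, -70.1]
0.83 [1.8, 62.2, -79.9]
0.89 [1.8, 73.5, -89.0]
```

Emit:
carry_out(
  rows=[
    [[0,7,-12.5],[0,0,0]],
    [[0,7.5,-12.3],[0,0,0]],
    [[0,8,-12],[0,0,0]],
    [[0,8.7,-11.6],[0,0,0]],
    [[0,9.4,-11.1],[0,0,0]],
    [[0,10,-10.5],[0,0,0]],
    [[0,10.7,-9.8],[0,0,0]],
    [[0,11.3,-9.1],[0,0,0]],
  ],
)

```text
time: 4.65
tcp_pos: [0.4217, -0.0288, 0.2177]
eef_rot: [0.0, 0.093, 0.996, -0.009]
force: [0.1, -3.3, -0.1]
finger_gap: 0.0104
```

```bash
python3 st.py
```

```text
4.65 th 0.8816893255406241 r 0.23831340592480976 F [ 0.1 -3.3 -0.1] gap 0.010356189382566258 q [-0.32  0.26  1.92 -0.02  0.95 -1.69] rot err [-0.017, 0.002, 0.006]
0.94 [1.7, 15.8, -3.9]
1.01 [1.6, 27.9, -11.8]
1.07 [1.5, 40.5, -19.0]
1.13 [1.4, 53.6, -25.4]
1.19 [1.3, 67.0, -30.9]
1.26 [1.2, 80.7, -35.6]
1.32 [1.2, 94.7, -39.5]
1.38 [1.1, 108.9, -42.4]
```

Emit:
carry_out(
  rows=[
    [[0,13,-5],[-0.008,0,0]],
    [[0,12.5,-6],[-0.008,0,0]],
    [[0,13,-6.5],[0,0,0]],
    [[0,13,-6],[0,0,0]],
    [[0,13.4,-5.5],[0,0,0]],
    [[0,13.7,-4.7],[0,0,0]],
    [[0,14,-3.9],[0,0,0]],
    [[0,14.2,-2.9],[0,0,0]],
  ],
  grip_force=25,
)

```text
time: 5.45
tcp_pos: [0.4413, 0.0692, 0.2657]
eef_rot: [0.004, 0.088, 0.996, -0.017]
force: [0.2, -3.0, 3.9]
finger_gap: 0.01
```

```bash
python3 st.py
```

```text
5.45 th 1.349235562400546 r 0.24098472223785009 F [ 0.2 -3.   3.9] gap 0.009999633508680402 q [-0.07  0.23  1.8  -0.04  1.1  -1.45] rot err [-0.033, 0.012, 0.015]
1.41 [2.1, 16.9, 5.8]
1.47 [1.9, 31.2, 4.0]
1.54 [1.7, 45.7, 3.0]
1.6 [1.5, 60.2, 3.0]
1.66 [1.3, 74.7, 3.8]
1.72 [1.1, 89.1, 5.6]
1.79 [0.9, 103.4, 8.2]
1.85 [0.7, 117.4, 11.8]
```

Emit:
carry_out(
  rows=[
    [[0,15,4],[-0.02,0.005,0.005]],
    [[0,14,2],[-0.01,0.005,0.005]],
    [[0,14.5,0],[0,0,0]],
    [[0,14.5,0],[0,0,0]],
    [[0,14.5,1],[0,0,0]],
  ],
)

```text
time: 5.95
tcp_pos: [0.457, 0.1417, 0.2666]
eef_rot: [0.006, 0.092, 0.996, -0.005]
force: [2.7, -1.6, -1.0]
finger_gap: 0.0102
```

```bash
python3 st.py
```

```text
5.95 th 1.6571531844062508 r 0.23930625807737027 F [ 2.7 -1.6 -1. ] gap 0.010159517805982446 q [ 0.07  0.27  1.74 -0.01  1.12 -1.31] rot err [-0.008, 0.014, 0.007]
1.72 [4.0, 13.7, 9.1]
1.78 [3.9, 27.9, 12.1]
1.84 [3.9, 41.9, 15.9]
1.91 [3.8, 55.7, 20.6]
1.97 [3.8, 69.1, 26.2]
2.03 [3.8, 82.1, 32.5]
2.09 [3.8, 94.7, 39.7]
2.16 [3.8, 106.8, 47.6]
```

Emit:
carry_out(
  rows=[
    [[0,12,3],[0,0,0]],
    [[0,8,2],[0,0,0]],
    [[0,0,0],[0,0,0]],
  ],
)

```text
time: 6.25
tcp_pos: [0.461, 0.1618, 0.2629]
eef_rot: [0.007, 0.09, 0.996, -0.008]
force: [1.2, -3.6, 0.9]
finger_gap: 0.0101
```

```bash
python3 st.py | head -3; python3 - <<'E'
from h import *; from bench import *
for n in ["wrist","top"]:
    f=grab_frame(n); np.savez(n+"2.npz",**f)
cv2.imwrite("pics/w2.png",dict(np.load("wrist2.npz"))["pixels"][:,:,::-1])
E
```

```text
6.25 th 1.745091267323138 r 0.23900214781573798 F [ 1.2 -3.6  0.9] gap 0.010148974024529524 q [ 0.12  0.29  1.72 -0.02  1.12 -1.26] rot err [-0.014, 0.016, 0.011]
1.81 [4.1, 13.1, 9.9]
1.87 [4.0, 27.0, 14.0]
```

View pics/w2.png

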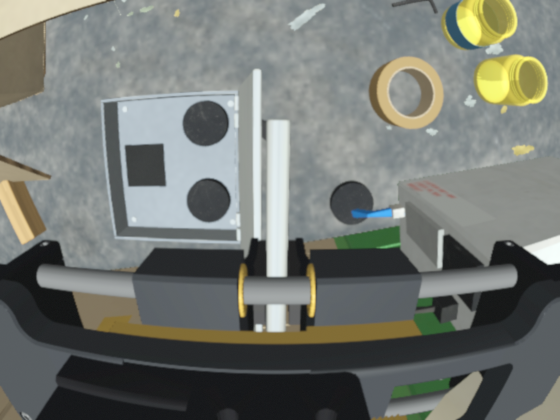

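The cover is up. The open tray shows the pad at about (145,165), the lids at (206,122) and (209,200), and the tape roll at (407,92). I nudge further to find the stop and measure the pad.

Emit:
carry_out(
  rows=[
    [[0,6,1],[0,0,0]],
    [[0,4,1],[0,0,0]],
    [[0,0,0],[0,0,0]],
  ],
)

```text
time: 6.65
tcp_pos: [0.4609, 0.1613, 0.263]
eef_rot: [0.006, 0.089, 0.996, -0.02]
force: [1.1, 0.9, -2.0]
finger_gap: 0.0102
```

```bash
python3 st.py | head -1; python3 - <<'E'
from h import *
np.set_printoptions(precision=4,suppress=True)
w=load("wrist2"); im=w["pixels"]
m=cv2.inRange(im,(0,0,0),(60,60,60)); m[:,:110]=0; m[:,180:]=0; m[:135]=0;m[200:]=0
n,l,s,c=cv2.connectedComponentsWithStats(m); k=1+s[1:,4].argmax(); print(s[k],c[k])
print("pad",fonz(w,[c[k]],.007),"exp",PAD)
b=s[k]; print(fonz(w,[[b[0],b[1]],[b[0]+b[2],b[1]],[b[0]+b[2],b[1]+b[3]],[b[0],b[1]+b[3]]],.007))
print("lids",fonz(w,[[206,122],[209,200]],.018),"tape",fonz(w,[[407,92]],.04))
E
```

```text
6.65 th 1.744481434433295 r 0.23906596307229996 F [ 1.1  0.9 -2. ] gap 0.010197360428262896 q [ 0.13  0.29  1.71 -0.04  1.13 -1.24] rot err [-0.038, 0.016, 0.013]Traceback (most recent call last):
  File "<stdin>", line 5, in <module>
ValueError: attempt to get argmax of an empty sequence
```

Emit:
carry_out(
  rows=[
    [[0,0,0],[0,0,0]],
    [[0,0,0],[0,0,0]],
    [[0,0,0],[0.03,0,0]],
  ],
  fingers=0.5,
)

```text
time: 6.95
tcp_pos: [0.4593, 0.1627, 0.2618]
eef_rot: [0.002, 0.091, 0.995, -0.032]
force: [0.0, 0.5, -0.5]
finger_gap: 0.0263
```

Emit:
carry_out(
  rows=[
    [[0,0,-20],[0,0,0]],
    [[0,0,-30],[0,0,0]],
    [[0,0,-20],[0,0,0]],
    [[0,0,0],[0,0,0]],
  ],
)

```text
time: 7.35
tcp_pos: [0.4565, 0.1708, 0.3302]
eef_rot: [-0.003, 0.09, 0.995, -0.03]
force: [0.2, 0.4, -0.1]
finger_gap: 0.0429
```

```bash
python3 st.py | head -1; python3 - <<'E'
from h import *
np.set_printoptions(precision=4,suppress=True)
w=load("wrist2"); im=w["pixels"]; print(im[165,145],im[120,150],im[122,206])
m=cv2.inRange(im,(0,0,0),(90,90,90)); m[:,:120]=0; m[:,172:]=0; m[:140]=0;m[192:]=0
n,l,s,c=cv2.connectedComponentsWithStats(m); print(s,c); k=1+s[1:,4].argmax()
print("pad",fonz(w,[c[k]],.007),"exp",PAD)
b=s[k]; print(fonz(w,[[b[0],b[1]],[b[0]+b[2],b[1]],[b[0]+b[2],b[1]+b[3]],[b[0],b[1]+b[3]]],.007))
print("lids",fonz(w,[[206,122],[209,200]],.018),"tape",fonz(w,[[407,92]],.04))
from bench import *
f=grab_frame("wrist"); np.savez("wrist3.npz",**f); cv2.imwrite("pics/w3.png",f["pixels"][:,:,::-1])
E
```

```text
7.35 th 1.7281368384145162 r 0.3066309999065188 F [ 0.2  0.4 -0.1] gap 0.04292078050442669 q [ 0.16  0.23  1.6  -0.06  1.33 -1.21] rot err [-0.061, -0.0, 0.012]
[64 66 66] [184 197 204] [67 71 73]
[[     0      0    560    420 233714]
 [   126    145     39     41   1453]
 [   120    172      3     20     33]] [[280.3578 209.7821]
 [145.1328 164.7164]
 [120.4242 183.2424]]
pad [[ 0.4202 -0.0186  0.007 ]] exp [ 0.4214 -0.0207  0.007 ]
[[ 0.3867 -0.0406  0.007 ]
 [ 0.4002  0.0175  0.007 ]
 [ 0.4553  0.0029  0.007 ]
 [ 0.4435 -0.0575  0.007 ]]
lids [[0.3827 0.0827 0.018 ]
 [0.4835 0.0636 0.018 ]] tape [[0.3858 0.3342 0.04  ]]
```

```bash
python3 - <<'E'
import numpy as np
from scipy.optimize import least_squares
D=[([1.023,.529,1.434],[.225,.582,.222]),([.3383,.2974,1.7749],[.3964,.2569,.2426]),([-.5716,.4276,2.0042],[.40955,-.13065,.1324]),([-.5,.44,2.03],[.4088,-.0953,.1251]),([-.32,.26,1.92],[.4217,-.0288,.2177]),([-.07,.23,1.8],[.4413,.0692,.2657]),([.07,.27,1.74],[.457,.1417,.2666]),([.12,.29,1.72],[.461,.1618,.2629]),([.16,.23,1.6],[.4565,.1708,.3302])]
def f(x):
    a,L2,L3,z,d=x; e=[]
    for q,p in D:
        r=a+L2*np.sin(q[1])+L3*np.sin(q[1]+q[2]); zz=z+L2*np.cos(q[1])+L3*np.cos(q[1]+q[2])
        c,s=np.cos(q[0]),np.sin(q[0]); e+=[r*c-d*s-p[0],r*s+d*c-p[1],zz-p[2]]
    return e
s=least_squares(f,[0,.4,.4,0,.1]); print(s.x.round(4),np.abs(s.fun).max())
E
```

```text
[-0.0151  0.4865  0.3807 -0.037   0.1069] 0.02930477478572957
```

View pics/w3.png

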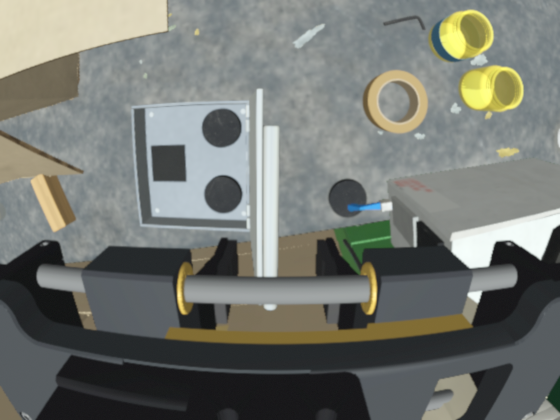

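The cover stays up by itself after release. Next, a full kinematic fit so I can check that the tilted poses are reachable.

```bash
cat > kin.py <<'E'
import numpy as np
from scipy.optimize import least_squares
from scipy.spatial.transform import Rotation as R
Rz=lambda a:R.from_rotvec([0,0,a]); Ry=lambda a:R.from_rotvec([0,a,0])
def fk(q,x):
    a,L2,L3,e,z1,d,L6=x; A=Rz(q[0]); p=A.apply([a,d,z1]); A=A*Ry(q[1]); p=p+A.apply([0,0,L2]); A=A*Ry(q[2]); p=p+A.apply([e,0,L3])
    A=A*Rz(q[3])*Ry(q[4]); p=p+A.apply([0,0,L6]); return p,A*Rz(q[5])
E
python3 - <<'E'
from kin import *
D=[([1.023,.529,1.434,0,1.181,-.178],[.225,.582,.222],[0,.183,.983,-.001]),([.33834,.29743,1.7749,-.00103,1.07488,-1.04207],[.3964,.2569,.2426],[-.002,.095,.995,-.002]),([-.5716,.4276,2.0042,.00345,.70143,-1.94875],[.40955,-.13065,.1324],[.004,.098,.995,-.001]),([-.5,.44,2.03,0,.68,-1.88],[.4088,-.0953,.1251],[0,.095,.995,0]),([-.32,.26,1.92,-.02,.95,-1.69],[.4217,-.0288,.2177],[0,.093,.996,-.009]),([-.07,.23,1.8,-.04,1.1,-1.45],[.4413,.0692,.2657],[.004,.088,.996,-.017]),([.07,.27,1.74,-.01,1.12,-1.31],[.457,.1417,.2666],[.006,.092,.996,-.005]),([.12,.29,1.72,-.02,1.12,-1.26],[.461,.1618,.2629],[.007,.09,.996,-.008]),([.16,.23,1.6,-.06,1.33,-1.21],[.4565,.1708,.3302],[-.003,.09,.995,-.03])]
f=lambda x:np.concatenate([fk(q,x)[0]-p for q,p,_ in D])
s=least_squares(f,[0,.4,.4,0,.35,.1,.35]); print(s.x.round(4).tolist(),np.abs(s.fun).max(), np.abs(np.linalg.svd(s.jac)[1]))
for q,p,r in D[:4]+D[-2:]: print((R.from_quat(r[1:]+r[:1]).inv()*fk(q,s.x)[1]).as_rotvec().round(3))
E
```

```text
[0.0011, 0.5898, 0.3885, 0.1129, 0.2335, 0.1109, 0.2689] 0.0020806262251747976 [5.9334666  4.27858946 3.0002207  0.49700743 0.43136833 0.22609952
 0.04589163]
[-0.000e+00  1.000e-03 -1.569e+00]
[-1.000e-03  0.000e+00 -1.571e+00]
[ 0.000e+00 -1.000e-03 -1.571e+00]
[-0.008  0.004 -1.57 ]
[ 0.    -0.002 -1.569]
[ 0.003 -0.002 -1.565]
```

```bash
cat >> kin.py <<'E'
X=[0.0011,0.5898,0.3885,0.1129,0.2335,0.1109,0.2689]
LO=np.array([-3.08,-.75,.22,-1.43,0,-2.85]);HI=np.array([3.08,2.2,2.44,4.57,2.65,2.85])
def ik(p,r,q0):
    def f(q):
        pp,rr=fk(q,X); return np.r_[(pp-p)*10,(r.inv()*rr*Rz(np.pi/2)).as_rotvec()]
    s=least_squares(f,np.clip(q0,LO+.01,HI-.01),bounds=(LO,HI)); q=s.x; A=Rz(q[0]); e=A.apply([X[0],X[5],X[4]])+(A*Ry(q[1])).apply([0,0,X[1]]); w=p-r.apply([0,0,X[6]])
    return q,np.abs(s.fun).max(),e,w
E
python3 - <<'E'
from kin import *; from h import *
np.set_printoptions(precision=2,suppress=True)
q=np.array([.16,.23,1.6,-.06,1.33,-1.21])
B=np.array([.4324,-.2764,0]); a=np.radians(12.5); bx=np.array([np.cos(a),np.sin(a),0]); by=np.array([-np.sin(a),np.cos(a),0])
L=np.array([.455,-.205,0])
def show(n,p,r,q):
    q2,e,el,w=ik(p,r,q); print(n,q2,"err",round(e,4),"elbow",el,"wrist",w); return q2
for sg in (-1,1):
  print("tool y sign",sg); q1=show("pick",B+[0,0,.006],frame(-Z,sg*by),[-.7,.5,2,0,.7,.5 if sg<0 else -2.5])
  for sy in (1,-1):
    qa=show(f" lay {sy}",L+[0,0,.006],frame(-Z,sy*TX),[-.6,.5,2,0,.7,-.4 if sy>0 else 2.7])
    for t in (30,45):
      c,s=np.cos(np.radians(t)),np.sin(np.radians(t))
      z0=-s*TY-c*Z; z1=c*TY-s*Z
      qb=show(f"  grasp{t}",L+.033*TY+[0,0,.023]+.019*z0,frame(z0,sy*TX),qa)
      qc=show(f"  mid{t}",PAD+[0,0,.2]-.05*TY,frame(-Z,sy*TX),qb)
      show(f"  place{t}",PAD+[0,0,.088]+.019*z1,frame(z1,sy*TX),qc)
E
```

```text
tool y sign -1
pick [-0.79  0.75  1.86 -0.    0.53  0.57] err 0.0 elbow [ 0.36 -0.21  0.67] wrist [ 0.43 -0.28  0.27]
 lay 1 [-0.65  0.74  1.9  -0.    0.5  -0.46] err 0.0 elbow [ 0.38 -0.15  0.67] wrist [ 0.46 -0.2   0.27]
  grasp30 [-0.33  0.81  1.93 -1.07  0.6   0.82] err 0.0 elbow [ 0.44 -0.03  0.64] wrist [ 0.49 -0.05  0.24]
  mid30 [-0.44  0.28  1.94  0.    0.92 -0.24] err 0.0 elbow [0.19 0.03 0.8 ] wrist [ 0.41 -0.07  0.48]
  place30 [-0.8   0.85  2.04  0.86  1.2  -1.35] err 0.0 elbow [ 0.39 -0.24  0.62] wrist [ 0.38 -0.23  0.22]
  grasp45 [-0.22  0.89  1.91 -1.28  0.83  1.11] err 0.0 elbow [0.47 0.01 0.6 ] wrist [0.5 0.  0.2]
  mid45 [-0.44  0.28  1.94  0.    0.92 -0.24] err 0.0 elbow [0.19 0.03 0.8 ] wrist [ 0.41 -0.07  0.48]
  place45 [-0.72  0.72  2.07  0.81  1.   -1.21] err 0.0 elbow [ 0.37 -0.18  0.68] wrist [ 0.39 -0.19  0.27]
 lay -1 [-0.65  0.74  1.9  -0.    0.5   2.69] err 0.0 elbow [ 0.38 -0.15  0.67] wrist [ 0.46 -0.2   0.27]
  grasp30 [-0.56  0.73  1.96 -0.24  0.36  2.85] err 0.4045 elbow [ 0.39 -0.12  0.67] wrist [ 0.49 -0.05  0.24]
  mid30 [-0.45  0.27  1.95  0.0
[... 1402 characters left out ...]
 0.0 elbow [ 0.38 -0.15  0.67] wrist [ 0.46 -0.2   0.27]
  grasp30 [-0.56  0.73  1.96 -0.24  0.36  2.85] err 0.4045 elbow [ 0.39 -0.12  0.67] wrist [ 0.49 -0.05  0.24]
  mid30 [-0.45  0.27  1.95  0.03  0.92  2.85] err 0.0207 elbow [0.19 0.03 0.8 ] wrist [ 0.41 -0.07  0.48]
  place30 [-0.8   0.85  2.04  0.86  1.2   1.8 ] err 0.0 elbow [ 0.39 -0.24  0.62] wrist [ 0.38 -0.23  0.22]
  grasp45 [-0.55  0.72  1.95 -0.32  0.38  2.85] err 0.6287 elbow [ 0.39 -0.11  0.68] wrist [0.5 0.  0.2]
  mid45 [-0.45  0.27  1.95  0.03  0.92  2.85] err 0.0207 elbow [0.19 0.03 0.8 ] wrist [ 0.41 -0.07  0.48]
  place45 [-0.72  0.72  2.07  0.81  1.    1.93] err 0.0 elbow [ 0.37 -0.18  0.68] wrist [ 0.39 -0.19  0.27]
```

```bash
cat >> h.py <<'E'
BL=np.array([.4324,-.2764,0]); _a=np.radians(12.5); BX=np.array([np.cos(_a),np.sin(_a),0]); BY=np.array([-np.sin(_a),np.cos(_a),0])
E
python3 - <<'E'
from h import *; from bench import *
o=get_obs(); print(o["tcp_pos"],delta(o,BL+[0,0,.33],frame(-Z,BY)))
E
```

```text
[0.45557614 0.17049428 0.32877399] ([-57.1, -443.1, 26.2], [-0.061, -0.016, -0.398])
```

Emit:
carry_out(
  rows=[
    [[-6,-44,0],[-0.03,-0.008,0]],
    [[-6,-44,0],[-0.03,-0.008,0]],
    [[-6,-44,0],[0,0,0]],
    [[-6,-44,0],[0,0,0]],
    [[-6,-44,0],[0,0,0]],
    [[-6,-44,0],[0,0,0]],
    [[-6,-44,0],[0,0,0]],
    [[-6,-44,5],[0,0,0]],
    [[-6,-44,10],[0,0,0]],
    [[-6,-30,10],[0,0,0]],
  ],
  fingers=1,
)

```text
time: 8.4
tcp_pos: [0.434, -0.2634, 0.2893]
eef_rot: [-0.002, 0.084, 0.996, 0.008]
force: [1.1, 0.9, -0.1]
finger_gap: 0.0871
```

Emit:
carry_out(
  rows=[
    [[0,0,0],[0,0,-0.1]],
    [[0,0,0],[0,0,-0.1]],
    [[0,0,0],[0,0,-0.1]],
    [[0,0,0],[0,0,-0.1]],
    [[0,0,0],[0,0,0]],
  ],
)

```text
time: 8.9
tcp_pos: [0.4292, -0.2646, 0.2767]
eef_rot: [-0.006, -0.118, 0.993, 0.017]
force: [-0.4, -0.7, -0.4]
finger_gap: 0.0871
```

```bash
python3 - <<'E'
from h import *; from bench import *
o=get_obs(); print(o["q"].round(2) if hasattr(o["q"],"round") else o["q"],o["tcp_pos"],delta(o,BL+[0,0,.12],frame(-Z,BY)))
f=grab_frame("wrist"); np.savez("wrist4.npz",**f); cv2.imwrite("pics/w4.png",f["pixels"][:,:,::-1])
E
```

```text
[-0.78  0.31  1.64  0.01  1.22 -2.59] [ 0.42923145 -0.26461413  0.2767228 ] ([-1.6, -17.8, 156.2], [0.036, -0.009, 0.019])
```

View pics/w4.png

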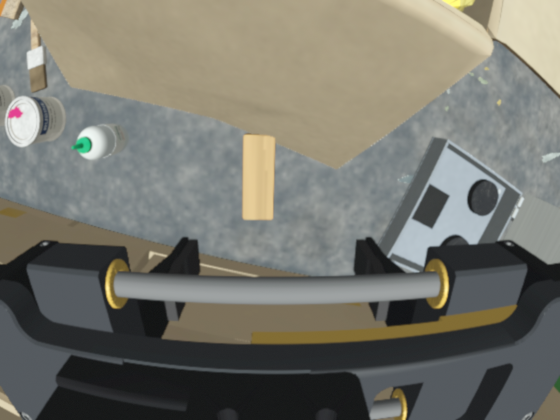

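The block is at (243–274, 135–219) between the fingers, the flap edge is just off its near end, and the bottle is at (97,143). I refine the block's pose from this view.

```bash
python3 - <<'E'
from h import *
np.set_printoptions(precision=4,suppress=True)
w=load("wrist4"); im=w["pixels"]
sub=im[120:230,230:290]; hs=cv2.cvtColor(sub,cv2.COLOR_RGB2HSV); print(hs[60,28],hs[20,28],hs[5,28],hs[8,50],hs[60,55])
P=fonz(w,[[244,136],[273,136],[274,217],[244,218]],.04); e=P-np.roll(P,1,0)
print(P,"centre",P.mean(0),np.linalg.norm(e,axis=1),np.degrees(np.arctan2(e[:,1],e[:,0])))
m=cv2.inRange(hs,(8,60,170),(25,255,255)); m[:14]=0; c=max(cv2.findContours(m,0,1)[0],key=cv2.contourArea); b=cv2.boxPoints(cv2.minAreaRect(c))+[230,120]
P=fonz(w,b,.04); e=P-np.roll(P,1,0); print(b,P.mean(0),np.linalg.norm(e,axis=1),np.degrees(np.arctan2(e[:,1],e[:,0])))
print("bottle nozzle",fonz(w,[[83,145]],.12), "flap tip",fonz(w,[[336,167]],.03),"flap at block end",fonz(w,[[245,133]],.03))
E
```

```text
[ 20  89 217] [ 20  91 219] [ 21  58 163] [ 21  59 164] [ 85  10 146]
[[ 0.3876 -0.3062  0.04  ]
 [ 0.3796 -0.2716  0.04  ]
 [ 0.4804 -0.2461  0.04  ]
 [ 0.4904 -0.2837  0.04  ]] centre [ 0.4345 -0.2769  0.04  ] [0.1053 0.0355 0.104  0.0389] [-167.6585  103.0136   14.1735  -74.9932]
[[240.9269 218.9232]
 [243.0643 133.4266]
 [275.1943 134.2299]
 [273.0568 219.7264]] [ 0.4346 -0.2778  0.04  ] [0.0417 0.1098 0.0393 0.1099] [ -78.4991 -169.1367  101.5848   12.0979]
bottle nozzle [[ 0.424  -0.4759  0.12  ]] flap tip [[ 0.3994 -0.1825  0.03  ]] flap at block end [[ 0.3844 -0.3063  0.03  ]]
```

Emit:
carry_out(
  rows=[
    [[0,-6,40],[0.018,-0.005,0.01]],
    [[0,-6,40],[0.018,-0.004,0.01]],
    [[0,0,40],[0,0,0]],
    [[0,0,40],[0,0,0]],
    [[0,0,20],[0,0,0]],
    [[0,0,0],[0,0,0]],
  ],
)

```text
time: 9.55
tcp_pos: [0.4323, -0.2739, 0.0893]
eef_rot: [0.002, -0.1, 0.995, -0.001]
force: [0.0, 0.1, -0.2]
finger_gap: 0.0869
```

```bash
sed -i 's/BL=np.array(\[.4324,-.2764,0\])/BL=np.array([.4338,-.2772,0])/' h.py; python3 - <<'E'
from h import *; from bench import *
o=get_obs(); print(o["tcp_pos"],delta(o,BL+[0,0,.006],frame(-Z,BY)))
E
```

```text
[ 0.43226113 -0.2738712   0.08929315] ([-0.6, -3.4, 83.3], [-0.002, 0.003, -0.017])
```

Emit:
carry_out(
  rows=[
    [[0,-3,25],[0,0,-0.017]],
    [[0,0,25],[0,0,0]],
    [[0,0,20],[0,0,0]],
    [[0,0,8],[0,0,0]],
    [[0,0,3],[0,0,0]],
    [[0,0,0],[0,0,0]],
  ],
)

```text
time: 10.15
tcp_pos: [0.4365, -0.279, 0.0097]
eef_rot: [0.004, -0.106, 0.994, -0.004]
force: [-0.3, -0.3, 0.1]
finger_gap: 0.087
```

```bash
python3 - <<'E'
from h import *; from bench import *
o=get_obs(); print(o["force"],o["tcp_pos"],delta(o,BL+[0,0,.006],frame(-Z,BY)))
E
```

```text
[-0.30157048 -0.34588207  0.12785446] [ 0.43646236 -0.27895899  0.00967333] ([2.3, 2.3, 3.6], [-0.008, 0.008, -0.006])
```

Good enough, so I grip and lift.

Emit:
carry_out(
  rows=[
    [[0,0,0],[0,0,0]],
    [[0,0,0],[0,0,0]],
    [[0,0,0],[0,0,0]],
    [[0,0,0],[0,0,0]],
    [[0,0,0],[0,0,0]],
  ],
  fingers=0,
  grip_force=25,
)

```text
time: 10.65
tcp_pos: [0.4383, -0.2805, 0.0134]
eef_rot: [0.006, -0.106, 0.994, -0.006]
force: [-0.3, 0.3, 0.1]
finger_gap: 0.0546
```

Emit:
carry_out(
  rows=[
    [[0,0,-20],[0,0,0]],
    [[0,0,-20],[0,0,0]],
    [[0,0,-20],[0,0,0]],
    [[0,0,0],[0,0,0.14]],
    [[0,0,0],[0,0,0.14]],
    [[0,0,0],[0,0,0.14]],
    [[0,0,0],[0,0,0.14]],
    [[0,0,0],[0,0,0.14]],
    [[0,0,0],[0,0,0.14]],
    [[0,0,0],[0,0,0.14]],
    [[0,0,0],[0,0,0.14]],
    [[0,0,0],[0,0,0.14]],
    [[0,0,0],[0,0,0.14]],
    [[0,0,0],[0,0,0.14]],
    [[0,0,0],[0,0,0.14]],
    [[0,0,0],[0,0,0.14]],
    [[0,0,0],[0,0,0.14]],
  ],
)

```text
time: 12.35
tcp_pos: [0.4361, -0.2787, 0.077]
eef_rot: [0.008, 0.793, 0.61, 0.002]
force: [-0.2, 0.4, 0.0]
finger_gap: 0.0007
```

```bash
python3 - <<'E'
from h import *; from bench import *
o=get_obs(); print(o["force"],o["tcp_pos"],o["finger_gap"],np.round(o["q"],2),delta(o,[.455,-.205,.03],frame(-Z,TX)))
E
```

```text
[-0.22240749  0.38083908  0.03345098] [ 0.43608816 -0.27873888  0.07695367] 0.0007231388363183507 [-0.79  0.61  1.84  0.    0.68 -0.53] ([76.4, -1.4, 46.4], [0.015, 0.007, -0.067])
```

The fingers had not reached the block before I lifted: they move at about 65 mm/s and needed more time. I reopen, turn to the block's axis and look again.

Emit:
carry_out(
  rows=[
    [[0,0,-5],[0,0,0.14]],
    [[0,0,-5],[0,0,0.14]],
    [[0,0,-5],[0,0,0.14]],
    [[0,0,-5],[0,0,0.14]],
    [[0,0,-5],[0,0,0.14]],
    [[0,0,-5],[0,0,0.14]],
    [[0,0,-5],[0,0,0.14]],
    [[0,0,-5],[0,0,0.14]],
    [[0,0,-5],[0,0,0.04]],
    [[0,0,0],[0,0,0]],
    [[0,0,0],[0,0,0]],
    [[0,0,0],[0,0,0]],
    [[0,0,0],[0,0,0]],
  ],
  fingers=1,
)

```text
time: 13.65
tcp_pos: [0.4334, -0.2763, 0.1231]
eef_rot: [0.004, 0.999, 0.051, 0.005]
force: [0.7, -0.1, -0.2]
finger_gap: 0.0862
```

```bash
python3 - <<'E'
from h import *; from bench import *
np.set_printoptions(precision=4,suppress=True)
o=get_obs(); print(o["tcp_pos"],o["finger_gap"],np.round(o["q"],2),delta(o,BL+[0,0,.006],frame(-Z,-BY)))
t=grab_frame("top"); np.savez("top3.npz",**t)
b,c,a=blob(t["pixels"],(8,90,120),(25,255,255),(335,180,370,240)); print(c,a,onz(t,[c],.04),onz(t,b,.04))
f=grab_frame("wrist"); np.savez("wrist5.npz",**f)
im=np.hstack([cv2.resize(t["pixels"][160:260,200:340][:,:],(560,400)),cv2.resize(f["pixels"],(240,180)).repeat(1,0)[:180].copy() if 0 else np.zeros((400,0,3),np.uint8)])
cv2.imwrite("pics/w5.png",f["pixels"][:,:,::-1])
E
```

```text
[ 0.4334 -0.2763  0.1231] 0.08624203213576684 [-0.79  0.53  1.81  0.    0.79  0.68] ([-0.8, -0.1, 117.1], [0.009, -0.009, -0.117])Traceback (most recent call last):
  File "<stdin>", line 5, in <module>
  File "h.py", line 17, in blob
    c=max(cs,key=cv2.contourArea); up=lambda p:(np.float64(p)+.5)/4-.5+[x0,y0]
ValueError: max() iterable argument is empty
```

```bash
python3 - <<'E'
from bench import *; import numpy as np,cv2
f=grab_frame("wrist"); np.savez("wrist5.npz",**f); cv2.imwrite("pics/w5.png",f["pixels"][:,:,::-1])
E
```

```text
(no output)
```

View pics/w5.png

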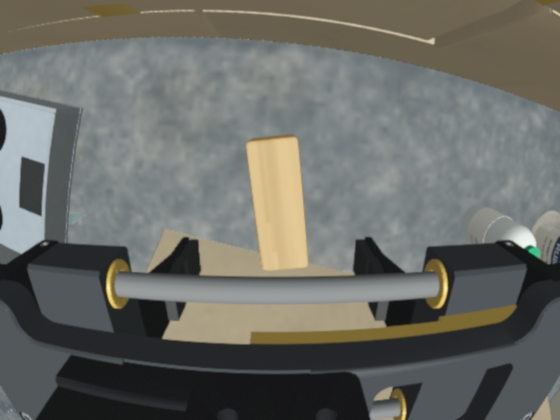

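The block still lies in place between the fingers, with top-face corners at about (248,143), (298,138), (307,267) and (263,270).

```bash
python3 - <<'E'
from h import *; from bench import *
np.set_printoptions(precision=4,suppress=True)
w=load("wrist5"); im=w["pixels"]
sub=im[120:275,235:320]; hs=cv2.cvtColor(sub,cv2.COLOR_RGB2HSV)
m=cv2.inRange(hs,(8,75,190),(25,255,255)); c=max(cv2.findContours(m,0,1)[0],key=cv2.contourArea); b=cv2.boxPoints(cv2.minAreaRect(c))+[235,120]
for b in (b,np.array([[248,142],[298,137],[307,267],[263,270]])):
    P=fonz(w,b,.04); e=P-np.roll(P,1,0); print(b.tolist(),P.mean(0),np.linalg.norm(e,axis=1),np.degrees(np.arctan2(e[:,1],e[:,0])))
o=get_obs(); print(o["tcp_pos"],delta(o,BL+[0,0,.006],frame(-Z,-BY)))
E
```

```text
[[245.75247383117676, 141.5247573852539], [296.64356231689453, 136.4356460571289], [309.6336669921875, 266.3366394042969], [258.7425765991211, 271.4257507324219]] [ 0.4357 -0.2775  0.04  ] [0.109  0.0387 0.1087 0.0434] [  10.1269  -78.5819 -167.3941  101.8391]
[[248, 142], [298, 137], [307, 267], [263, 270]] [ 0.4358 -0.2786  0.04  ] [0.1074 0.038  0.1085 0.0374] [  11.2294  -78.539  -169.1125   99.7674]
[ 0.4334 -0.2764  0.1231] ([-0.8, -0.2, 117.1], [0.009, -0.009, -0.117])
```

Emit:
carry_out(
  rows=[
    [[-1,1,30],[0.009,-0.009,-0.125]],
    [[0,0,30],[0,0,0]],
    [[0,0,25],[0,0,0]],
    [[0,0,15],[0,0,0]],
    [[0,0,8],[0,0,0]],
    [[0,0,4],[0,0,0]],
  ],
)

```text
time: 14.35
tcp_pos: [0.4352, -0.2801, 0.0082]
eef_rot: [0.002, 0.993, 0.116, 0.002]
force: [-0.5, -0.0, -0.2]
finger_gap: 0.0869
```

```bash
python3 - <<'E'
from h import *; from bench import *
o=get_obs(); print(o["force"],o["tcp_pos"],delta(o,[.435,-.278,.006],frame(-Z,-BY)))
E
```

```text
[-0.48342434 -0.01407171 -0.23746479] [ 0.43519273 -0.28007593  0.00818923] ([0.3, -2.1, 2.2], [0.005, -0.003, 0.015])
```

Emit:
carry_out(
  rows=[
    [[0,-2,1],[0,0,0.01]],
    [[0,0,0],[0,0,0]],
    [[0,0,0],[0,0,0]],
    [[0,0,0],[0,0,0]],
    [[0,0,0],[0,0,0]],
    [[0,0,0],[0,0,0]],
    [[0,0,0],[0,0,0]],
    [[0,0,0],[0,0,0]],
    [[0,0,0],[0,0,0]],
    [[0,0,0],[0,0,0]],
  ],
  fingers=0,
  grip_force=25,
)

```text
time: 15.35
tcp_pos: [0.4361, -0.2791, 0.0098]
eef_rot: [0.004, 0.994, 0.111, 0.003]
force: [0.1, -1.1, 0.1]
finger_gap: 0.0398
```

```bash
python3 - <<'E'
from h import *; from bench import *
o=get_obs(); print(o["force"],o["tcp_pos"],o["finger_gap"],delta(o,[.435,-.278,.006],frame(-Z,-BY)), np.degrees(np.arctan2(*rot(o).as_matrix()[:2,0][::-1])))
E
```

```text
[ 0.10984995 -1.10247398  0.11273518] [ 0.43606473 -0.27912906  0.0097769 ] 0.039827877202479524 ([-0.8, -1.4, 3.8], [0.009, -0.006, 0.004]) 12.741456903419525
```

Emit:
carry_out(
  rows=[
    [[0,0,-25],[0,0,0]],
    [[0,0,-25],[0,0,0]],
    [[0,0,-20],[0,0,0]],
    [[0,0,0],[0,0,-0.145]],
    [[0,0,0],[0,0,-0.145]],
    [[0,0,0],[0,0,-0.145]],
    [[0,0,0],[0,0,-0.145]],
    [[0,0,0],[0,0,-0.145]],
    [[0,0,0],[0,0,-0.145]],
    [[0,0,0],[0,0,-0.145]],
    [[0,0,0],[0,0,-0.145]],
    [[0,0,0],[0,0,0]],
  ],
)

```text
time: 16.55
tcp_pos: [0.4327, -0.276, 0.0798]
eef_rot: [0.001, 0.758, 0.653, -0.0]
force: [0.4, -0.0, -1.5]
finger_gap: 0.0397
```

```bash
python3 - <<'E'
from h import *; from bench import *
o=get_obs(); print(o["force"],o["tcp_pos"],o["finger_gap"],delta(o,[.455,-.205,.012],frame(-Z,TX)))
E
```

```text
[ 0.36370628 -0.01045738 -1.54552792] [ 0.43270445 -0.27599853  0.0797927 ] 0.03974897261072983 ([73.6, 11.4, 67.7], [0.002, 0.002, 0.043])
```

Emit:
carry_out(
  rows=[
    [[25,4,0],[0,0,0.02]],
    [[25,4,0],[0,0,0.02]],
    [[21,3,15],[0,0,0]],
    [[0,0,20],[0,0,0]],
    [[0,0,18],[0,0,0]],
    [[0,0,0],[0,0,0]],
  ],
)

```text
time: 17.15
tcp_pos: [0.4574, -0.2066, 0.0254]
eef_rot: [0.003, 0.778, 0.628, 0.0]
force: [-0.2, -0.9, -2.1]
finger_gap: 0.0399
```

```bash
python3 - <<'E'
from h import *; from bench import *
o=get_obs(); print(o["force"],o["tcp_pos"],o["finger_gap"],delta(o,[.455,-.205,.0105],frame(-Z,TX)))
E
```

```text
[-0.24279492 -0.92527332 -2.13354135] [ 0.45738081 -0.20655309  0.02535706] 0.03988648639142248 ([1.1, -2.7, 14.8], [0.004, 0.003, -0.021])
```

Emit:
carry_out(
  rows=[
    [[1,-2,6],[0.003,0.003,-0.02]],
    [[0,0,6],[0,0,0]],
    [[0,0,3],[0,0,0]],
    [[0,0,1],[0,0,0]],
  ],
)

```text
time: 17.55
tcp_pos: [0.4562, -0.2061, 0.0098]
eef_rot: [0.001, 0.773, 0.635, 0.001]
force: [-1.2, 1.8, 9.5]
finger_gap: 0.0397
```

```bash
python3 - <<'E'
from h import *; from bench import *
o=get_obs(); print(o["force"],o["tcp_pos"],o["finger_gap"],delta(o,[.455,-.205,.0105],frame(-Z,TX)))
E
```

```text
[-1.21486755  1.76427681  9.50207905] [ 0.45621172 -0.2061064   0.00982119] 0.039665966505275964 ([0.8, -1.4, -0.7], [0.003, 0.001, -0.004])
```

Emit:
carry_out(
  rows=[
    [[0,0,0],[0,0,0]],
    [[0,0,0],[0,0,0]],
    [[0,0,0],[0,0,0]],
    [[0,0,0],[0,0,0]],
  ],
  fingers=0.75,
)

```text
time: 17.95
tcp_pos: [0.4574, -0.2074, 0.0113]
eef_rot: [0.003, 0.773, 0.634, 0.001]
force: [0.1, -0.6, 0.7]
finger_gap: 0.0619
```

Emit:
carry_out(
  rows=[
    [[0,0,-15],[0,0,0]],
    [[0,0,-25],[0,0,0]],
    [[0,0,-25],[0,0,0]],
    [[0,0,-25],[0,0,0]],
    [[0,0,0],[0,-0.122,0]],
    [[0,0,0],[0,-0.122,0]],
    [[0,0,0],[0,-0.122,0]],
    [[0,0,0],[0,-0.122,0]],
    [[0,0,0],[0,-0.122,0]],
    [[0,0,0],[0,0,0]],
  ],
)

```text
time: 18.95
tcp_pos: [0.458, -0.2098, 0.1068]
eef_rot: [0.189, 0.742, 0.603, -0.223]
force: [0.0, 0.3, -1.2]
finger_gap: 0.0652
```

```bash
cat >> h.py <<'E'
LAY=np.array([.4555,-.206,0]); T0=np.radians(35); Z0=-np.sin(T0)*TY-np.cos(T0)*Z; Z1=np.cos(T0)*TY-np.sin(T0)*Z
GR=LAY+.033*TY+.023*Z   # grasp centre on lying block
E
python3 - <<'E'
from h import *; from bench import *
np.set_printoptions(precision=4,suppress=True)
o=get_obs(); print(o["force"],o["tcp_pos"],o["finger_gap"],np.round(o["q"],2),"\nabove",delta(o,GR-.061*Z0,frame(Z0,TX)),"grasp",delta(o,GR+.019*Z0,frame(Z0,TX)))
t=grab_frame("top"); np.savez("top4.npz",**t)
try:
    b,c,a=blob(t["pixels"],(8,90,120),(25,255,255),(305,165,345,235)); P=onz(t,b,.04); e=P-np.roll(P,1,0); print(c,a,onz(t,[c],.04),np.linalg.norm(e,axis=1),np.degrees(np.arctan2(e[:,1],e[:,0])))
except Exception as x: print(x)
w=grab_frame("wrist"); np.savez("wrist6.npz",**w)
hs=cv2.cvtColor(w["pixels"],cv2.COLOR_RGB2HSV); m=cv2.inRange(hs,(8,75,190),(25,255,255)); c=max(cv2.findContours(m,0,1)[0],key=cv2.contourArea); r=cv2.minAreaRect(c); print("wrist",r,cv2.contourArea(c)); print(fonz(w,cv2.boxPoints(r),.04))
cv2.imwrite("pics/tw6.png",np.hstack([cv2.resize(t["pixels"][150:270,200:380],(400,267)),cv2.resize(w["pixels"],(400,300))[:267]])[:,:,::-1])
E
```

```text
[ 0.0014  0.2612 -1.2181] [ 0.458  -0.2098  0.1068] 0.06518157531211029 [-0.31  0.64  1.9  -0.93  0.76  0.64] 
above ([77.9, -4.3, -11.7], [0.005, -0.018, -0.015]) grasp ([76.5, -4.7, 68.3], [0.005, -0.018, -0.015])
[335.3805 206.1535] 242.21875 [[ 0.4475 -0.2291  0.04  ]] [0.0614 0.0433 0.0617 0.0433] [  78.4261  -12.0054 -101.6126  167.6603]
wrist ((270.0, 153.5), (119.0, 68.0), 90.0) 6953.0
[[ 0.4479 -0.1472  0.04  ]
 [ 0.4852 -0.1553  0.04  ]
 [ 0.4698 -0.262   0.04  ]
 [ 0.4171 -0.2503  0.04  ]]
```

View pics/tw6.png

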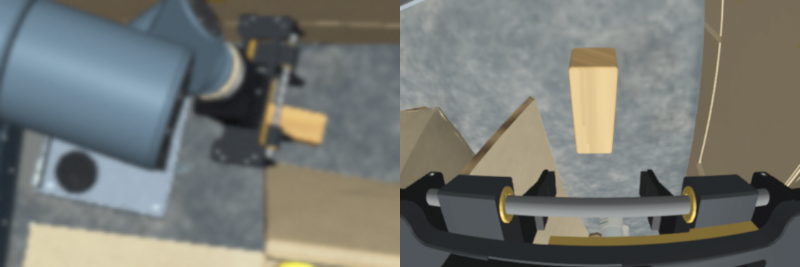

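```bash
python3 - <<'E'
from h import *
np.set_printoptions(precision=4,suppress=True)
w=load("wrist6"); P=fonz(w,[[238,93],[301,92],[296,213],[248,213]],.04); e=P-np.roll(P,1,0)
print(P,P.mean(0),np.linalg.norm(e,axis=1),np.degrees(np.arctan2(e[:,1],e[:,0])))
E
```

```text
[[ 0.4492 -0.1468  0.04  ]
 [ 0.4838 -0.1537  0.04  ]
 [ 0.4636 -0.2606  0.04  ]
 [ 0.4264 -0.2524  0.04  ]] [ 0.4557 -0.2034  0.04  ] [0.108  0.0352 0.1088 0.0381] [  77.826   -11.2999 -100.6889  167.4876]
```

Emit:
carry_out(
  rows=[
    [[25,-2,-5],[0.003,-0.018,-0.015]],
    [[25,-2,-5],[0,0,0]],
    [[25,0,0],[0,0,0]],
    [[0,0,0],[0,0,0]],
  ],
  fingers=0.9,
)

```text
time: 19.45
tcp_pos: [0.4694, -0.1477, 0.0749]
eef_rot: [0.19, 0.742, 0.602, -0.227]
force: [-0.3, -1.1, 0.3]
finger_gap: 0.078
```

```bash
sed -i 's/LAY=np.array(\[.4555,-.206,0\])/LAY=np.array([.4557,-.2048,0])/' h.py; python3 - <<'E'
from h import *; from bench import *
o=get_obs(); print(o["force"],o["tcp_pos"],o["finger_gap"],"grasp",delta(o,GR+.019*Z0,frame(Z0,TX)))
E
```

```text
[-0.26807702 -1.08359772  0.27385233] [ 0.46939927 -0.14768784  0.07489723] 0.0779957473245482 grasp ([8.0, -2.6, 76.3], [-0.001, -0.01, -0.015])
```

Emit:
carry_out(
  rows=[
    [[8,-2,10],[0,-0.01,-0.015]],
    [[0,0,20],[0,0,0]],
    [[0,0,20],[0,0,0]],
    [[0,0,15],[0,0,0]],
    [[0,0,5],[0,0,0]],
    [[0,0,0],[0,0,0]],
  ],
)

```text
time: 20.05
tcp_pos: [0.463, -0.1903, 0.0164]
eef_rot: [0.191, 0.74, 0.602, -0.23]
force: [0.0, -0.9, 0.0]
finger_gap: 0.0782
```

```bash
python3 - <<'E'
from h import *; from bench import *
o=get_obs(); print(o["force"],o["tcp_pos"],o["finger_gap"],"grasp",delta(o,GR+.019*Z0,frame(Z0,TX)))
E
```

```text
[ 0.02083577 -0.87484703  0.04046434] [ 0.4629622  -0.19031992  0.01640346] 0.07816096349814723 grasp ([10.4, -4.5, 3.7], [-0.001, -0.004, -0.013])
```

Emit:
carry_out(
  rows=[
    [[10,-4,1],[0,0,-0.013]],
    [[0,0,0],[0,0,0]],
  ],
)

```text
time: 20.25
tcp_pos: [0.4609, -0.1827, 0.0109]
eef_rot: [0.19, 0.737, 0.606, -0.23]
force: [-0.4, 0.1, -0.2]
finger_gap: 0.0783
```

Emit:
carry_out(
  rows=[
    [[0,0,0],[0,0,0]],
    [[0,0,0],[0,0,0]],
    [[0,0,0],[0,0,0]],
    [[0,0,0],[0,0,0]],
    [[0,0,0],[0,0,0]],
    [[0,0,0],[0,0,0]],
    [[0,0,0],[0,0,0]],
    [[0,0,0],[0,0,0]],
    [[0,0,0],[0,0,0]],
  ],
  fingers=0,
  grip_force=30,
)

```text
time: 21.15
tcp_pos: [0.462, -0.1812, 0.0122]
eef_rot: [0.191, 0.736, 0.607, -0.23]
force: [0.8, -0.0, -0.1]
finger_gap: 0.0397
```

```bash
python3 - <<'E'
from h import *; from bench import *
o=get_obs(); print(o["force"],o["tcp_pos"],o["finger_gap"],"grasp",delta(o,GR+.019*Z0,frame(Z0,TX)))
# block pose in tool frame assuming it lies flat, centred by the jaws along TX
q=rot(o); c=np.array([*LAY[:2],.02]); print("block centre in tool",q.inv().apply(c-o["tcp_pos"])*1000,"long axis",q.inv().apply(TY),"up",q.inv().apply(Z))
np.savez("grip.npz",p=q.inv().apply(c-o["tcp_pos"]),a=q.inv().apply(TY),u=q.inv().apply(Z))
E
```

```text
[ 0.75127653 -0.02125167 -0.10843764] [ 0.46201727 -0.18119723  0.01224131] 0.039739132781368924 grasp ([0.9, -1.7, 5.2], [0.003, -0.004, -0.0])
block centre in tool [-24.44989053  -1.71614856   7.51356123] long axis [ 0.82165354  0.0014888  -0.5699853 ] up [-0.56998724  0.0022838  -0.82165037]
```

Emit:
carry_out(
  rows=[
    [[-14,0,-20],[0,0,0]],
    [[-20,0,-30],[0,0,0]],
    [[-20,0,-30],[0,0,0]],
    [[-20,0,-30],[0,0,0]],
    [[0,0,0],[0,0.14,0]],
    [[0,0,0],[0,0.14,0]],
    [[0,0,0],[0,0.14,0]],
    [[0,0,0],[0,0.14,0]],
    [[0,0,0],[0,0.14,0]],
    [[0,0,0],[0,0.14,0]],
    [[0,0,0],[0,0.14,0]],
  ],
)

```text
time: 22.25
tcp_pos: [0.4604, -0.1723, 0.1478]
eef_rot: [-0.122, 0.754, 0.629, 0.145]
force: [0.9, 1.0, -2.5]
finger_gap: 0.0395
```

```bash
cat > bl.py <<'E'
from h import *; from bench import *
np.set_printoptions(precision=4,suppress=True)
PADM=np.array([.4208,-.0197,.007])
g=np.load("grip.npz"); p=g["p"].copy(); p[1]=0; a=g["a"]
o=get_obs(); q=rot(o); c=o["tcp_pos"]+q.apply(p)
# target rotation: tool y -> TX, long axis a -> Z
RT,_=R.align_vectors([Z,TX],[a,[0,1,0]],weights=[10,1])
def tgt(bc): return bc-RT.apply(p)
print(o["time"],"tcp",o["tcp_pos"],"F",np.round(o["force"],1),"gap",o["finger_gap"],"q",np.round(o["q"],2),"block c",c,"lean",np.arccos(q.apply(a)[2]))
for n,h in (("back-high",PADM+.09*Z-.08*TY),("above",PADM+.12*Z),("set",PADM+.055*Z)): print(n,delta(o,tgt(h),RT))
E
python3 bl.py
```

```text
22.25 tcp [ 0.4604 -0.1723  0.1478] F [ 0.9  1.  -2.5] gap 0.03950277193750673 q [-0.79  0.54  1.78  0.35  1.08 -0.81] block c [ 0.4568 -0.1919  0.1317] lean 0.5833354951809333
back-high ([55.9, -67.2, 50.9], [-0.01, 0.583, 0.008])
above ([141.3, -66.3, 52.8], [-0.01, 0.583, 0.008])
set ([117.1, -66.2, 113.2], [-0.01, 0.583, 0.008])
```

Emit:
carry_out(
  rows=[
    [[0,-14,-5],[0,0.14,0]],
    [[0,-14,-5],[0,0.14,0]],
    [[0,-14,-5],[0,0.14,0]],
    [[0,-14,-5],[0,0.14,0]],
    [[0,-5,0],[0,0,0]],
    [[0,0,0],[0,0,0]],
  ],
)

```text
time: 22.85
tcp_pos: [0.3963, -0.179, 0.1621]
eef_rot: [-0.292, 0.683, 0.567, 0.355]
force: [-0.4, -0.2, -1.2]
finger_gap: 0.0399
```

```bash
python3 bl.py
```

```text
22.85 tcp [ 0.3963 -0.179   0.1621] F [-0.4 -0.2 -1.2] gap 0.0398633812632752 q [-1.09  0.72  1.76  0.54  1.51 -1.18] block c [ 0.3949 -0.1868  0.1378] lean 0.008415622748927194
back-high ([17.9, -6.1, 96.0], [-0.002, 0.008, 0.004])
above ([88.6, -5.7, 144.1], [-0.002, 0.008, 0.004])
set ([35.5, -5.9, 181.6], [-0.002, 0.008, 0.004])
```

Emit:
carry_out(
  rows=[
    [[14,-1,23],[0,0.004,0]],
    [[14,-1,23],[0,0.004,0]],
    [[14,-1,23],[0,0,0]],
    [[14,-1,23],[0,0,0]],
    [[14,-1,23],[0,0,0]],
    [[12,0,18],[0,0,0]],
    [[0,0,0],[0,0,0]],
  ],
)

```text
time: 23.55
tcp_pos: [0.4237, -0.0159, 0.1534]
eef_rot: [-0.285, 0.683, 0.574, 0.35]
force: [-0.8, 0.0, -2.0]
finger_gap: 0.0398
```

```bash
python3 bl.py
```

```text
23.55 tcp [ 0.4237 -0.0159  0.1534] F [-0.8  0.  -2. ] gap 0.03984435361134394 q [-0.84  0.67  2.    0.73  1.26 -1.2 ] block c [ 0.4225 -0.0242  0.1293] lean 0.030712186623442266
back-high ([-71.1, -3.5, -42.6], [-0.003, 0.028, 0.017])
above ([0.4, -2.1, 4.0], [-0.003, 0.028, 0.017])
set ([-51.9, -3.0, 42.5], [-0.003, 0.028, 0.017])
```

Emit:
carry_out(
  rows=[
    [[-10,-2,11],[0,0.028,0.015]],
    [[-10,-1,8],[0,0,0]],
    [[-10,0,7],[0,0,0]],
    [[-10,0,7],[0,0,0]],
    [[0,0,0],[0,0,0]],
  ],
)

```text
time: 24.05
tcp_pos: [0.4243, -0.0124, 0.0997]
eef_rot: [-0.289, 0.682, 0.571, 0.355]
force: [0.4, -0.0, -1.5]
finger_gap: 0.0398
```

```bash
python3 bl.py; python3 - <<'E'
from h import *; from bench import *
w=grab_frame("wrist"); np.savez("wrist7.npz",**w); t=grab_frame("top"); np.savez("top5.npz",**t)
cv2.imwrite("pics/tw7.png",np.hstack([cv2.resize(t["pixels"][160:260,200:320],(400,333)),cv2.resize(w["pixels"][:330],(400,236)).copy() if 0 else cv2.resize(w["pixels"][0:350,60:480],(400,333))])[:,:,::-1])
E
```

```text
24.05 tcp [ 0.4243 -0.0124  0.0997] F [ 0.4 -0.  -1.5] gap 0.03984468636184629 q [-0.84  0.8   2.01  0.78  1.17 -1.3 ] block c [ 0.4231 -0.0204  0.0754] lean 0.017013799726310244
back-high ([-28.9, -2.6, -77.8], [-0.002, 0.014, 0.013])
above ([42.0, -1.5, -30.1], [-0.002, 0.014, 0.013])
set ([-10.9, -2.2, 7.7], [-0.002, 0.014, 0.013])
```

View pics/tw7.png

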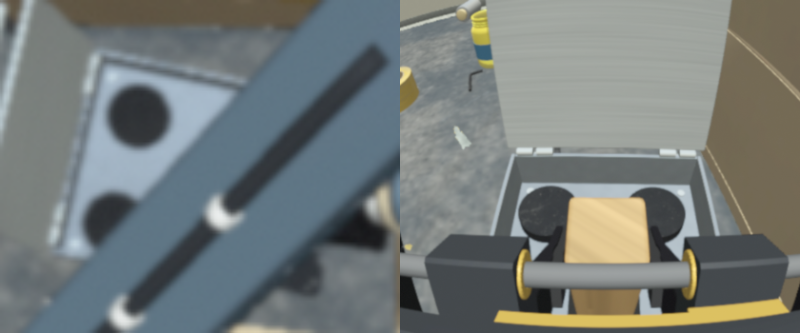

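The block stands upright in the grip over the pad between the lids, with its top rear edge at wrist pixels of about (235–317, 209). I check that edge and then set it down.

```bash
python3 - <<'E'
from h import *
np.set_printoptions(precision=4,suppress=True)
w=load("wrist7"); P=fonz(w,[[236,209],[316,209]],.1304); m=P.mean(0); print(P,np.linalg.norm(P[1]-P[0]),"centre est",m-.02*TY, "hinge edge dist",(HINGE-m)@TY)
print("lids",fonz(w,[[205,225],[328,225]],.018))
E
```

```text
[[ 0.4052  0.0008  0.1304]
 [ 0.444  -0.0061  0.1304]] 0.03940129052238037 centre est [ 0.4208 -0.0223  0.1304] hinge edge dist 0.11963759146712086
lids [[0.3746 0.0747 0.018 ]
 [0.4839 0.0555 0.018 ]]
```

Emit:
carry_out(
  rows=[
    [[-5,-1.5,3],[0,0.014,0.01]],
    [[-4,-0.5,3],[0,0,0]],
    [[0,0,0],[0,0,0]],
  ],
)

```text
time: 24.45
tcp_pos: [0.4226, -0.0129, 0.0895]
eef_rot: [-0.294, 0.682, 0.565, 0.359]
force: [1.4, 0.5, -1.6]
finger_gap: 0.0398
```

```bash
python3 bl.py
```

```text
24.45 tcp [ 0.4226 -0.0129  0.0895] F [ 1.4  0.5 -1.6] gap 0.03983596731998555 q [-0.85  0.83  2.01  0.78  1.17 -1.32] block c [ 0.4212 -0.0205  0.0651] lean 0.0026467596956509195
back-high ([-18.9, -0.5, -83.3], [-0.0, -0.001, 0.003])
above ([51.3, -0.2, -34.6], [-0.0, -0.001, 0.003])
set ([-2.1, -0.5, 2.4], [-0.0, -0.001, 0.003])
```

Emit:
carry_out(
  rows=[
    [[-2.4,-0.5,2],[0,0,0]],
    [[-0.8,0,0.6],[0,0,0]],
    [[0,0,0],[0,0,0]],
  ],
)

```text
time: 24.75
tcp_pos: [0.4219, -0.0117, 0.0872]
eef_rot: [-0.296, 0.681, 0.564, 0.361]
force: [-0.2, -0.4, -1.6]
finger_gap: 0.0399
```

```bash
python3 bl.py
```

```text
24.75 tcp [ 0.4219 -0.0117  0.0872] F [-0.2 -0.4 -1.6] gap 0.039917411342115836 q [-0.85  0.84  2.01  0.79  1.17 -1.32] block c [ 0.4206 -0.0192  0.0628] lean 0.00735350785308244
back-high ([-17.1, 0.4, -85.6], [0.0, -0.007, 0.003])
above ([52.8, 0.6, -36.5], [0.0, -0.007, 0.003])
set ([-0.9, 0.4, 0.2], [0.0, -0.007, 0.003])
```

No contact yet (the force still equals the block's weight), so I lower a little more.

Emit:
carry_out(
  rows=[
    [[-2,0,1.2],[0,-0.007,0]],
    [[-1.2,0,0.8],[0,0,0]],
  ],
)

```text
time: 24.95
tcp_pos: [0.4219, -0.0107, 0.0872]
eef_rot: [-0.296, 0.681, 0.564, 0.362]
force: [-3.9, -7.2, 9.3]
finger_gap: 0.04
```

```bash
python3 bl.py | head -1
```

```text
24.95 tcp [ 0.4219 -0.0107  0.0872] F [-3.9 -7.2  9.3] gap 0.04004167120754116 q [-0.85  0.84  2.01  0.79  1.17 -1.33] block c [ 0.4206 -0.0182  0.0628] lean 0.009439696240994494
```

Emit:
carry_out(
  rows=[
    [[0,0,0],[0,0,0]],
    [[0,0,0],[0,0,0]],
    [[0,0,0],[0,0,0]],
    [[0,0,0],[0,0,0]],
    [[0,0,0],[0,0,0]],
  ],
  fingers=0.85,
)

```text
time: 25.45
tcp_pos: [0.4221, -0.0106, 0.0872]
eef_rot: [-0.295, 0.681, 0.564, 0.362]
force: [-0.6, -0.1, 0.9]
finger_gap: 0.0701
```

Emit:
carry_out(
  rows=[
    [[0,0,-10],[0,0,0]],
    [[0,0,-25],[0,0,0]],
    [[0,0,-30],[0,0,0]],
    [[0,0,-35],[0,0,0]],
    [[0,0,0],[0,0,0]],
  ],
)

```text
time: 25.95
tcp_pos: [0.4046, -0.0952, 0.1457]
eef_rot: [-0.297, 0.681, 0.564, 0.36]
force: [0.1, -0.1, -0.2]
finger_gap: 0.0736
```

```bash
python3 bl.py|head -1; python3 - <<'E'
from h import *; from bench import *
w=grab_frame("wrist"); np.savez("wrist8.npz",**w); cv2.imwrite("pics/w8.png",w["pixels"][:,:,::-1])
E
```

```text
25.95 tcp [ 0.4046 -0.0952  0.1457] F [ 0.1 -0.1 -0.2] gap 0.07359512062015211 q [-0.99  0.72  1.9   0.63  1.37 -1.22] block c [ 0.4033 -0.1026  0.1213] lean 0.007239676337684036
```

View pics/w8.png

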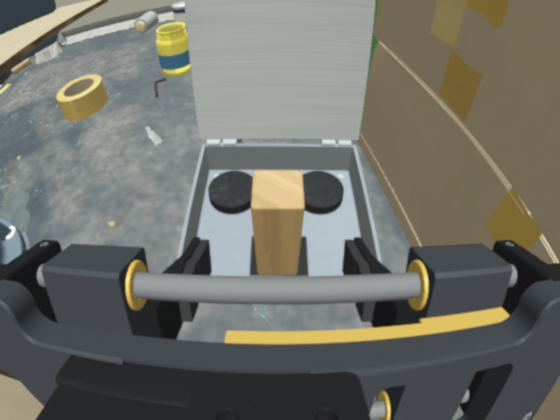

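Emit:
carry_out(
  rows=[
    [[25,0,-30],[0,0,0]],
    [[33,0,-24],[0,0,0]],
    [[33,0,-24],[0,0,0]],
    [[33,0,-24],[0,0,0]],
    [[33,0,-24],[0,0,0]],
    [[33,0,-24],[0,0,0]],
    [[0,0,0],[0,-0.14,0]],
    [[0,0,0],[0,-0.14,0]],
    [[0,0,0],[0,-0.14,0]],
    [[0,0,0],[0,-0.14,0]],
    [[0,0,0],[0,-0.14,0]],
    [[0,0,0],[0,-0.14,0]],
    [[0,0,0],[0,-0.12,0]],
    [[0,0,0],[0,0,0]],
  ],
  fingers=0.6,
)

```text
time: 27.4
tcp_pos: [0.3944, -0.0984, 0.3873]
eef_rot: [-0.011, 0.767, 0.641, -0.007]
force: [-0.7, 0.4, 0.1]
finger_gap: 0.0524
```

```bash
python3 - <<'E'
from h import *; from bench import *
np.set_printoptions(precision=4,suppress=True)
w=load("wrist8"); P=fonz(w,[[252,173],[302,173],[304,207],[253,207]],.117); print(P,P.mean(0),PAD)
o=get_obs(); print(o["time"],o["tcp_pos"],np.round(o["q"],2),delta(o,bar(1.745)+.06*Z,frame(-Z,TY)),delta(o,o["tcp_pos"],frame(-Z,TX)))
E
```

```text
[[ 0.4019  0.0003  0.117 ]
 [ 0.4413 -0.0072  0.117 ]
 [ 0.4344 -0.0414  0.117 ]
 [ 0.3978 -0.0345  0.117 ]] [ 0.4189 -0.0207  0.117 ] [ 0.4214 -0.0207  0.007 ]
27.4 [ 0.3944 -0.0984  0.3873] [-0.52  0.05  1.67 -0.    1.45 -0.34] ([266.7, 16.5, 52.8], [-0.018, -0.024, -1.558]) ([0.0, 0.0, 0.0], [-0.026, -0.004, 0.013])
```

The block stands on end, measured within 3 mm of the pad centre, and the cover is still open. I go back to the bar.

Emit:
carry_out(
  rows=[
    [[0,0,0],[-0.02,0,-0.142]],
    [[0,0,0],[0,0,-0.142]],
    [[0,0,0],[0,0,-0.142]],
    [[0,0,0],[0,0,-0.142]],
    [[0,0,0],[0,0,-0.142]],
    [[0,0,0],[0,0,-0.142]],
    [[0,0,0],[0,0,-0.142]],
    [[0,0,0],[0,0,-0.142]],
    [[0,0,0],[0,0,-0.142]],
    [[0,0,0],[0,0,-0.142]],
    [[0,0,0],[0,0,-0.142]],
    [[0,0,0],[0,0,0]],
  ],
)

```text
time: 28.6
tcp_pos: [0.3841, -0.0928, 0.3713]
eef_rot: [-0.021, 0.06, 0.998, 0.025]
force: [-0.3, -0.4, 0.0]
finger_gap: 0.0525
```

```bash
cat > br.py <<'E'
from h import *; from bench import *
o=get_obs(); print(o["time"],o["tcp_pos"],"F",np.round(o["force"],1),"gap",o["finger_gap"],np.round(o["q"],2)); r=frame(-Z,TY)
for n,h in (("above",.06),("grip",-.019)): print(n,delta(o,bar(1.745)+h*Z,r))
E
python3 br.py
```

```text
28.6 [ 0.38413509 -0.09278924  0.37131837] F [-0.3 -0.4  0. ] gap 0.052466176268424224 [-0.54  0.05  1.7   0.03  1.44 -2.  ]
above ([-43.3, 259.2, 46.7], [0.046, -0.046, 0.071])
grip ([-46.8, 255.4, 125.5], [0.046, -0.046, 0.071])
```

Emit:
carry_out(
  rows=[
    [[0,0,0],[0.023,-0.023,0.035]],
    [[0,0,0],[0.023,-0.023,0.035]],
    [[-4,43,5],[0,0,0]],
    [[-4,43,5],[0,0,0]],
    [[-4,43,5],[0,0,0]],
    [[-4,43,5],[0,0,0]],
    [[-4,43,5],[0,0,0]],
    [[-4,35,5],[0,0,0]],
    [[0,0,0],[0,0,0]],
  ],
)

```text
time: 29.5
tcp_pos: [0.4604, 0.1514, 0.3333]
eef_rot: [-0.009, 0.119, 0.993, 0.005]
force: [-0.4, -0.4, -0.5]
finger_gap: 0.0522
```

```bash
python3 br.py
```

```text
29.5 [0.46040629 0.15142151 0.33331203] F [-0.4 -0.4 -0.5] gap 0.05222868822452592 [ 0.08  0.22  1.61  0.01  1.33 -1.26]
above ([5.9, 8.9, -1.7], [0.008, -0.019, -0.046])
grip ([4.4, 8.3, 77.3], [0.008, -0.019, -0.046])
```

Emit:
carry_out(
  rows=[
    [[5,9,0],[0.008,-0.019,-0.046]],
    [[0,0,15],[0,0,0]],
    [[0,0,20],[0,0,0]],
    [[0,0,20],[0,0,0]],
    [[0,0,15],[0,0,0]],
    [[0,0,0],[0,0,0]],
  ],
)

```text
time: 30.1
tcp_pos: [0.4539, 0.1574, 0.2576]
eef_rot: [-0.006, 0.103, 0.995, -0.0]
force: [0.4, 0.3, 0.5]
finger_gap: 0.0521
```

```bash
python3 br.py
```

```text
30.1 [0.4539484  0.15741961 0.25760989] F [0.4 0.3 0.5] gap 0.052103425480869 [ 0.1   0.29  1.73  0.    1.13 -1.27]
above ([-1.1, 4.4, -77.6], [-0.002, -0.012, -0.015])
grip ([-2.0, 4.6, 1.4], [-0.002, -0.012, -0.015])
```

Emit:
carry_out(
  rows=[
    [[0,4,1],[0,-0.012,-0.015]],
    [[0,0,0],[0,0,0]],
    [[0,0,0],[0,0,0]],
    [[0,0,0],[0,0,0]],
    [[0,0,0],[0,0,0]],
    [[0,0,0],[0,0,0]],
    [[0,0,0],[0,0,0]],
    [[0,0,0],[0,0,0]],
    [[0,0,0],[0,0,0]],
    [[0,0,0],[0,0,0]],
  ],
  fingers=0,
  grip_force=20,
)

```text
time: 31.1
tcp_pos: [0.4562, 0.1604, 0.2593]
eef_rot: [0.002, 0.098, 0.995, -0.0]
force: [0.5, -1.1, -0.7]
finger_gap: 0.01
```

```bash
cat > st2.py <<'E'
from h import *; from bench import *
o=get_obs(); g=o["tcp_pos"]+rot(o).apply([0,0,-.019]); d=g-HINGE; th=np.arctan2(d[2],-d@TY)-np.arctan2(7.5,232)
print(o["time"],"th",th,"r",np.hypot(d@TY,d[2]),"F",np.round(o["force"],1),"gap",o["finger_gap"],"q",np.round(o["q"],2), "rot err",delta(o,g,frame(-Z,TY))[1])
for a in th-np.arange(0.05,.51,.05): print(np.round(a,2),delta(o,bar(a)-.019*Z)[0])
E
python3 st2.py
```

```text
31.1 th 1.737627330549224 r 0.23490088554961971 F [ 0.5 -1.1 -0.7] gap 0.009960781739982943 q [ 0.11  0.29  1.73 -0.    1.12 -1.27] rot err [0.0, 0.004, -0.004]
1.69 [-0.5, -12.0, 0.7]
1.64 [-0.5, -23.5, -0.7]
1.59 [-0.6, -35.1, -1.6]
1.54 [-0.6, -46.7, -1.9]
1.49 [-0.6, -58.3, -1.6]
1.44 [-0.7, -69.8, -0.7]
1.39 [-0.7, -81.4, 0.8]
1.34 [-0.8, -92.8, 2.8]
1.29 [-0.8, -104.1, 5.4]
1.24 [-0.8, -115.3, 8.6]
```

Emit:
carry_out(
  rows=[
    [[0,-11.6,-2],[0,0,0]],
    [[0,-11.6,-1.4],[0,0,0]],
    [[0,-11.6,-0.9],[0,0,0]],
    [[0,-11.6,-0.3],[0,0,0]],
    [[0,-11.6,0.3],[0,0,0]],
    [[0,-11.6,0.9],[0,0,0]],
    [[0,-11.6,1.5],[0,0,0]],
    [[0,-11.4,2],[0,0,0]],
  ],
)

```text
time: 31.9
tcp_pos: [0.4374, 0.0632, 0.2599]
eef_rot: [0.004, 0.098, 0.995, 0.001]
force: [2.2, 1.1, -2.3]
finger_gap: 0.0103
```

```bash
python3 st2.py
```

```text
31.9 th 1.3142698010778002 r 0.23682808861372717 F [ 2.2  1.1 -2.3] gap 0.010315558184852202 q [-0.11  0.22  1.83  0.    1.08 -1.49] rot err [0.003, 0.007, -0.004]
1.26 [-0.4, -10.3, 7.4]
1.21 [-0.4, -21.4, 10.8]
1.16 [-0.4, -32.3, 14.7]
1.11 [-0.4, -43.0, 19.2]
1.06 [-0.4, -53.5, 24.2]
1.01 [-0.4, -63.7, 29.7]
0.96 [-0.4, -73.6, 35.8]
0.91 [-0.4, -83.2, 42.3]
0.86 [-0.4, -92.5, 49.3]
0.81 [-0.4, -101.4, 56.7]
```

Emit:
carry_out(
  rows=[
    [[0,-11,4.5],[0,0,0]],
    [[0,-11,4.5],[0,0,0]],
    [[0,-10.9,4.5],[0,0,0]],
    [[0,-10.7,4.8],[0,0,0]],
    [[0,-10.5,5.2],[0,0,0]],
    [[0,-10.2,5.7],[0,0,0]],
    [[0,-9.9,6.2],[0,0,0]],
    [[0,-9.6,6.7],[0,0,0]],
  ],
)

```text
time: 32.7
tcp_pos: [0.4195, -0.0283, 0.2154]
eef_rot: [0.004, 0.098, 0.995, -0.0]
force: [2.6, 2.3, -2.8]
finger_gap: 0.0103
```

```bash
python3 st2.py
```

```text
32.7 th 0.8745911287748823 r 0.2366355862798363 F [ 2.6  2.3 -2.8] gap 0.01030677508082355 q [-0.34  0.26  1.93  0.    0.94 -1.71] rot err [0.0, 0.007, -0.004]
0.82 [-0.4, -6.2, 10.9]
0.77 [-0.4, -14.8, 18.7]
0.72 [-0.4, -22.9, 27.0]
0.67 [-0.4, -30.7, 35.6]
0.62 [-0.3, -38.0, 44.6]
0.57 [-0.3, -44.9, 54.0]
0.52 [-0.3, -51.2, 63.7]
0.47 [-0.2, -57.1, 73.7]
0.42 [-0.2, -62.5, 84.0]
0.37 [-0.1, -67.4, 94.5]
```

Emit:
carry_out(
  rows=[
    [[0,-8.5,8],[0,0,0]],
    [[0,-8.5,8],[0,0,0]],
    [[0,-8,8.3],[0,0,0]],
    [[0,-7.7,8.6],[0,0,0]],
    [[0,-5,6],[0,0,0]],
    [[0,0,0],[0,0,0]],
  ],
)

```text
time: 33.3
tcp_pos: [0.4113, -0.0696, 0.1715]
eef_rot: [0.003, 0.099, 0.995, 0.0]
force: [2.0, -0.1, -1.2]
finger_gap: 0.0104
```

```bash
python3 st2.py
```

```text
33.3 th 0.6165071068515667 r 0.23588711465043982 F [ 2.  -0.1 -1.2] gap 0.010408373055410354 q [-0.44  0.34  1.99  0.    0.81 -1.81] rot err [0.0, 0.005, -0.006]
0.57 [-0.6, -3.8, 11.7]
0.52 [-0.6, -10.1, 21.4]
0.47 [-0.6, -15.9, 31.5]
0.42 [-0.5, -21.2, 41.8]
0.37 [-0.5, -26.0, 52.4]
0.32 [-0.5, -30.2, 63.2]
0.27 [-0.4, -33.9, 74.2]
0.22 [-0.4, -37.1, 85.4]
0.17 [-0.4, -39.6, 96.7]
0.12 [-0.3, -41.7, 108.1]
```

Emit:
carry_out(
  rows=[
    [[0,-2.6,4],[0,0,0]],
    [[0,-2.6,4],[0,0,0]],
    [[0,0,0],[0,0,0]],
  ],
)

```text
time: 33.6
tcp_pos: [0.4101, -0.0754, 0.163]
eef_rot: [0.002, 0.098, 0.995, -0.0]
force: [1.4, -0.0, -1.4]
finger_gap: 0.0102
```

```bash
python3 st2.py|head -1
```

```text
33.6 th 0.5727591290295004 r 0.2356145865816383 F [ 1.4 -0.  -1.4] gap 0.010191262896705583 q [-0.45  0.35  2.    0.    0.78 -1.83] rot err [-0.001, 0.005, -0.004]
```

Emit:
carry_out(
  rows=[
    [[0,-1.3,2],[0,0,0]],
    [[0,-1.3,2],[0,0,0]],
    [[0,0,0],[0,0,0]],
  ],
)

```text
time: 33.9
tcp_pos: [0.4096, -0.0777, 0.1593]
eef_rot: [0.003, 0.098, 0.995, -0.0]
force: [0.5, 1.0, 0.6]
finger_gap: 0.01
```

```bash
python3 st2.py|head -1
```

```text
33.9 th 0.5539726039438476 r 0.2355017083623782 F [0.5 1.  0.6] gap 0.009956783812124283 q [-0.46  0.36  2.01  0.    0.77 -1.83] rot err [-0.0, 0.005, -0.004]
```

Emit:
carry_out(
  rows=[
    [[0,-0.7,1.2],[0,0,0]],
    [[0,0,0],[0,0,0]],
  ],
)

```text
time: 34.1
tcp_pos: [0.4097, -0.0778, 0.1591]
eef_rot: [0.003, 0.098, 0.995, -0.0]
force: [-0.1, 1.1, 2.0]
finger_gap: 0.0102
```

```bash
python3 st2.py|head -1
```

```text
34.1 th 0.5531300330844094 r 0.23547796742804428 F [-0.1  1.1  2. ] gap 0.010156763242249355 q [-0.46  0.36  2.01  0.    0.77 -1.84] rot err [0.0, 0.006, -0.004]
```

Contact: the cover stopped at about 0.553 rad and the force changed from −1.4 N to +2 N. I release gently and back off straight up.

Emit:
carry_out(
  rows=[
    [[0,0,0],[0,0,0]],
    [[0,0,0],[0,0,0]],
    [[0,0,0],[0,0,0]],
    [[0,0,0],[0,0,0]],
  ],
  fingers=0.36,
)

```text
time: 34.5
tcp_pos: [0.4092, -0.0781, 0.1591]
eef_rot: [0.003, 0.097, 0.995, -0.001]
force: [-1.3, -0.7, 0.7]
finger_gap: 0.0293
```

Emit:
carry_out(
  rows=[
    [[0,0,-10],[0,0,0]],
    [[0,0,-20],[0,0,0]],
    [[0,0,-30],[0,0,0]],
    [[0,0,-35],[0,0,0]],
    [[0,-30,-30],[0,0,0]],
    [[0,-30,-30],[0,0,0]],
    [[0,-30,-20],[0,0,0]],
    [[0,0,0],[0,0,0]],
    [[0,0,0],[0,0,0]],
  ],
)

```text
time: 35.4
tcp_pos: [0.3887, -0.1687, 0.3391]
eef_rot: [-0.001, 0.096, 0.995, -0.001]
force: [0.3, 0.8, -0.5]
finger_gap: 0.0316
```

```bash
python3 - <<'E'
from h import *; from bench import *
o=get_obs(); print(o["time"],o["tcp_pos"],o["force"],o["finger_gap"])
w=grab_frame("wrist"); np.savez("wrist9.npz",**w); cv2.imwrite("pics/w9.png",w["pixels"][:,:,::-1])
E
```

```text
35.4 [ 0.38868826 -0.16874119  0.33908041] [ 0.31717398  0.8486928  -0.483294  ] 0.031611444380709355
```

View pics/w9.png

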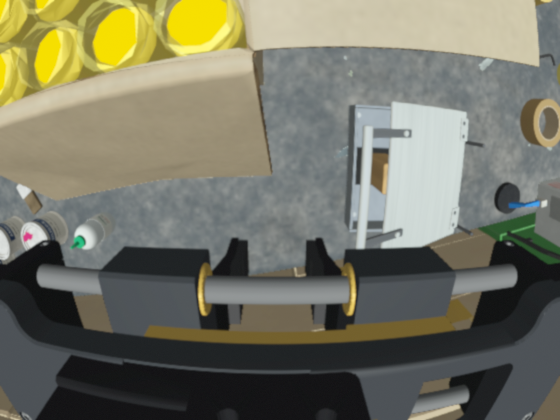

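The cover stands propped, with its bar at about x=365, rows 127–250. The block shows under the cover at (378,173), and the bottle and tape look unmoved. One last angle and object check, then I hand in.

```bash
python3 - <<'E'
from h import *; from bench import *
np.set_printoptions(precision=4,suppress=True)
w=load("wrist9"); c,d=fray(w,[[368,127]]); d=d[0]
f=lambda th:np.linalg.norm(np.cross(bar(th)-.07*TX-c,d)); T=np.arange(0,1.8,.005); k=np.argmin([f(t) for t in T]); print("cover angle from bar end",T[k],"miss",f(T[k]))
print("nozzle",fonz(w,[[78,243]],.12),"tape",fonz(w,[[546,122]],.04))
t=grab_frame("top")
from h import blob
b,cc,a=blob(t["pixels"],(60,90,60),(90,255,255),(412,200,440,225)); print("bottle top view",onz(t,[cc],.12)," (start .4247 -.4834)")
t0=load("top0"); r=(slice(205,245),slice(130,168)); print("tape patch diff",np.abs(t["pixels"][r].astype(int)-t0["pixels"][r]).mean())
P=proj(t,bar(.55)+.0055*Z); print("bar expected px",P, "force",get_obs()["force"])
finish_job()
E
```

```text
cover angle from bar end 0.535 miss 0.0013402637516325715
nozzle [[ 0.4241 -0.4734  0.12  ]] tape [[0.3845 0.3318 0.04  ]]
bottle top view [[ 0.4247 -0.4834  0.12  ]]  (start .4247 -.4834)
tape patch diff 0.6125
bar expected px [[285.0575 210.6075]] force [-0.2411 -0.9026 -0.0181]
the job is handed in; nothing more can be done
```

The cover is propped on the block at about 31 degrees and the job is handed in; it reported no verdict. I swung the cover to its back stop and let go. I then re-laid the block crosswise, stood it on end on the pad, and lowered the cover until the force showed contact. I released it and backed off, finishing at about 35 s of the 72 s allowed.

**Last checks:**
- **Cover angle:** 0.535 rad from the camera and 0.553 rad from the arm when the cover stopped on the block, against the required 0.42 to 0.64.
- **Block:** its centre was within about 3 mm of the pad centre, measured before the cover came down. Afterwards I only saw the block under the cover; I did not measure it again. The contact force between cover and block was not measured directly either.
- **Bottle and tape:** the top view showed the bottle and the tape roll unmoved.
- **Lids:** they were last seen in place after the block was set down, and nothing was near them after that.
- **Gripper:** it was clear of everything at hand-in, with under 1 N on the tool.

**What went wrong or disagreed:**
- My first grip on the block closed on nothing because I lifted before the fingers had shut. The block was not disturbed, and I gripped it again.
- While the cover was being raised, the arm ran up to 9 mm off the bar's calculated path. This did no harm.
- The wrist camera put the bottle about 10 mm from where the top camera did. I trusted the top camera, where its position matched the start exactly.

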